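# Unclamp the glued rails and lay them out to dry

## Robot

A 6-joint arm with a two-finger parallel gripper is mounted at the origin on the work surface. World frame = base frame: x ahead of the robot, y to its left, z up, the work surface at z = 0. Lengths are in m, angles in rad, forces in N, time in s.
With the tool pointing down it reaches from about 0.35 to 0.85 m from the base axis. Payload 8.1 kg.
Tool frame: the origin (TCP) lies on the centre line of the jaws, within the pads' length; the fingertips stand robot.finger_overhang ahead of it and the grasp point (between the pads) lies 5 mm behind it (robot.finger_overhang is the distance from the TCP to the fingertips, in m); z points along the fingers, y is the direction in which the jaws open and shut (so a half turn about z gives the same grasp; the last joint's range is limited). The gripper opens to 93 mm and grips with 3 to 60 N. Pads are 15 mm wide; open, the fingers measure 128 mm over their backs; the gripper's body (75 mm by 188 mm) begins 65 mm behind the grasp point.
Start: joints at [-1.211, 0.13, 1.488, -0, 1.523, -0.085], TCP at [0.258, -0.542, 0.233] pointing down, gripper open.
Joint ranges: [-2.96, 2.96], [-0.89, 2.26], [0.02, 2.5], [-1.34, 4.48], [0, 2.73], [-2.66, 2.66]. Speed limits (rad/s): [2.39, 2.39, 2.79, 3.14, 3.14, 3.14].

## Interface

Orientations are given as a rotation vector (axis times angle).
In Python, from plant import robot gives the robot as it stands. The module is installed in compiled form; this text tells all that it offers.
- The arm moves only by the tool carry_out, never from a script. Its argument "commands" is a list that holds one entry, the list of rows, each a list of 4 numbers: the shift along the tool's x, y, z in cm, then the turn about the tool's z in degrees. In form: [[[tx, ty, tz, roll], ...]]. A call has 1 to 20 rows; each row shifts and turns the commanded pose from where the row before left it, along the tool's axes as they then stand; what a row does not reach is not made up. A row lasts 1/12 s, in which the tool goes at most 41.7 mm and 7.16 degrees, less where a joint would pass 70% of its speed; a pose out of reach is approached as far as the arm can. A call is refused whole if a number of a shift passes 4.17 or a number of a turn 7.16, either way. A call with a gripper value outside its range is refused whole. "claw" is the finger opening in cm, from 0 to 9.3, set as the call begins (left out, the last holds). The fingers move at their own pace and stop on an object; "grip_force" is the grip in N (left out, the last holds). Time passes only in rows, so rows that do not move let the fingers close. It gives the time, the measured TCP pose, the force and the opening at its end, in the units of the state.
- robot.read_state(): the state, without advancing time (a new reading comes with each control period).
- robot.read_camera(name): name is "scene" or "top" or "wrist"; returns the picture (400x640x3 uint8, red, green, blue); there is no depth.
- robot.camera_params(name): a dict with "mtx" (3x3 intrinsics, pixels), "R" (3x3) and "t" (3): a world point X has camera coordinates R X + t. Camera axes: x right, y down, z forward; pixel columns grow to the right and rows downward; lengths in m; the calibration is good to about 2 mm. A picture is of the moment at which its call begins: read the wrist's pose just before it. camera_params takes no time and is no camera call; for the wrist camera it gives the pose at the moment of the call.
- robot.close_job(): hands the job in, once; it reports no verdict.
The state is a dict: "t": time; "q": joint angles; "dq": joint speeds; "joint_torque": joint torques, N m; "tool_pos": TCP position; "orientation": TCP orientation; "force": force on the tool from outside, world axes, zero at the start; "wrist_torque": the same for the moment, N m; "opening": finger opening in m.
Only numpy, scipy, OpenCV 4.12 (cv2) and the standard library are available. Lean on these libraries where they do the work, as an engineer would, in place of code of your own. Each camera call takes 0.05 s, during which the arm holds its last target.

## Task

The glue has set: work the ratchet handle of the laminating press back and forth in short swings between its two stop pins until the clamp bar is all the way up, and leave it up. Then take out every wooden rail: lift its free end over the lip, draw it out endwise from under the bar, and lay it across the drying rack, square to the two bearers and midway between them, each rail lying directly on both bearers. Do not push the tin, the roll of tape or the little box about.

Things in the scene. Friction and masses are not known exactly. Their poses are not given: they have to be found in the camera images.
- press: Fixed laminating press. Origin: centre of the bed at table height; x across the rails, y along them, z up. Grey bed, top z 15 mm, x -128..128, y -115..125. Up to four rails lie along y at x = -84, -28, 28, 84, y -100..100. 8 mm ribs between them at y 32..98 leave 24 mm slots. Back stop y 105..121, z to 33. Posts x +-118 (16 wide), y 42..88; bridge between them, y 42..88, z 74..92.
- press_lip (a point): Middle of the top edge of the lip across the bed's -y end, over the whole width: 8 mm thick, its top 10 mm above the bed (z 25 mm). The rails' free ends stop just inside it. Axes as the press.
- bar_under (a point): Middle of the underside of the wooden clamp bar, which hangs under the bridge and moves up and down: 216 x 68 mm (x, y), 22 mm thick. It lies over the last 69 mm of the rails' +y ends; closed, about 1 mm above their tops. Axes as the press.
- press_ratchet (a point): Point on the vertical axis of the ratchet screw, at the height of the handle's arm (111 mm), above the bridge; at x 0, y 65 mm of the press. Axes as the press. Two steel stop pins (10 mm diameter, top z 118 mm) stand at x +-48, y 115 mm of the press and limit the handle.
- screw (a joint): Turn of the clamp screw, rad, 0 = clamped, grows anticlockwise seen from above, 4.4 = end stop (fully up; 4.1 and more counts as up). The clamp bar rises 3.1 mm per rad, so about 13.6 mm in all. It stays where it is left: pushing on the bar does not turn it, only the ratchet handle does (about 0.4 N m, some 4 N at the knob).
- bar (a joint): Height of the clamp bar above its closed position, m: 0 to 0.0136; it follows the screw.
- handle (a joint): Ratchet handle, rad, -0.65 to 0.65 (stop pins). 0: along the press's +y; positive: anticlockwise from above, towards the press's -x. A positive swing turns the screw along once a tooth has caught (teeth every 0.35 rad); a negative swing only clicks freely back. Light friction, stays where left. A full swing turns the screw about 0.7 rad (the rest is lost motion); some 6 or 7 swings are needed.
- handle_knob (a point): Middle of the upright round black knob on the handle's end: 22 mm diameter, 42 mm high, this point at half height (z 136 mm), fixed to the arm (20 mm wide) just below it. Its frame turns with the handle: y points outward along the arm; the screw axis is 120 mm away along -y.
- rail_1: Glued-up wooden rail, 20 x 200 x 18 mm (x, y, z), 60 g, light wood with a dark middle layer. Origin at its centre, y along its length. Starts in one of the places of the press. May be absent.
- rail_2: As rail_1, in another place of the press. May be absent.
- rail_3: As rail_1, in another place of the press. May be absent.
- rail_4: As rail_1, in another place of the press. May be absent.
- rack: Loose wooden drying rack on the table, 0.7 kg. Origin: centre of its underside, z up. Two bearers along its x, 250 mm long, 18 wide, tops at z 30 mm, at y = -75 and 75; low ties (10 mm high, 18 wide) along y at x = +-100. Rails are laid along its y across both bearers, their middle at the rack's middle in y; a pitch of 56 mm leaves room for fingers.
- tin: Bystander: closed yellow tin, 84 mm diameter, 85 mm high; origin at the centre of its underside.
- tape: Bystander: roll of masking tape lying flat, 90 mm diameter, 24 mm high; origin at the centre of its underside.
- keepsake_box: Bystander: little wooden box, 110 x 90 x 70 mm high; origin at the centre of its underside.
There are look-alikes about, which are no part of the job. Leave any orange or purple look-alike of the rail_4 alone.

How it is judged:
On the way, in this order (a step that is already met when the one before it is completed fails the run):
1. the clamp bar is wound all the way up with the ratchet (value of joint screw above 4.1 rad), for 0.2 s.
2. every rail is out of the press (horizontal distance between each of rail_1, rail_2, rail_3, rail_4 and press above 0.15 m), for 0.2 s.
At the end, for the whole second after the job is handed in: The screw is turned past 4.1 rad (bar up); every rail present lies at rest directly on both bearers, its centre within 25 mm of the rack's middle across the bearers and 115 mm along them, within 0.2 rad of square to them (value of joint screw above 4.1 rad and x of rail_1 in the frame of rack between -0.115 and 0.115 m and y of rail_1 in the frame of rack between -0.025 and 0.025 m and z of rail_1 in the frame of rack between 0.035 and 0.0435 m and angle between the y axis of each of rail_1, rail_2, rail_3, rail_4 and the y axis of rack, either way round below 0.2 rad and linear speed of each of rail_1, rail_2, rail_3, rail_4 below 0.02 m/s and x of rail_2 in the frame of rack between -0.115 and 0.115 m and y of rail_2 in the frame of rack between -0.025 and 0.025 m and z of rail_2 in the frame of rack between 0.035 and 0.0435 m and x of rail_3 in the frame of rack between -0.115 and 0.115 m and y of rail_3 in the frame of rack between -0.025 and 0.025 m and z of rail_3 in the frame of rack between 0.035 and 0.0435 m and x of rail_4 in the frame of rack between -0.115 and 0.115 m and y of rail_4 in the frame of rack between -0.025 and 0.025 m and z of rail_4 in the frame of rack between 0.035 and 0.0435 m); the robot touches nothing.
It fails at once if the tin is pushed more than 30 mm or tipped over (distance of tin from where it was at the start of the episode above 0.03 m or angle between tin's own z axis and vertical above 0.4 rad).
It fails at once if the roll of tape is pushed more than 30 mm or tipped over (distance of tape from where it was at the start of the episode above 0.03 m or angle between tape's own z axis and vertical above 0.4 rad).
It fails at once if the little box is pushed more than 30 mm or tipped over (distance of keepsake_box from where it was at the start of the episode above 0.03 m or angle between keepsake_box's own z axis and vertical above 0.4 rad).
Of rail_1, rail_2, rail_3, rail_4 only 3 to 4 are there at a start; the rules pass over those that are not, and their reading is None.
At some moment in a run one of rack may be knocked a few centimetres aside while the robot is not near it.
Once in a run the grip may slacken for a moment while it holds something.
It also fails if it takes over 200 s, if anything falls off the work surface, if the arm or the gripper's body presses on something with over 40 N, if the wrist force passes 120 N, or if a joint passes its speed limit or range.

## Working session

There is one attempt and no reset: what is moved stays moved. The work goes in short steps, Python scripts to look and compute and a tool call to move; the robot and the scene stay as the last step left them, time stands still between calls to the robot, and variables do not carry over. Pictures are saved under pics/ and viewed, and the job is handed in when it is done.

Besides the shell and the picture viewer there is one more tool, called after ">>>" as a command line: name --argument value ..., lists and objects as JSON in quotes. carry_out: Moves the arm, as the interface text tells. Its arguments: {"type":"object","properties":{"commands":{"type":"array","items":{"type":"array","items":{"type":"array","items":{"type":"number"}}}},"claw":{"type":"number"},"grip_force":{"type":"number"}},"required":["commands"]}

```bash
mkdir -p pics; ls; cat > h.py <<'E'
import numpy as np, cv2
from plant import robot
def shot(n,f):
    im=robot.read_camera(n); cv2.imwrite('pics/'+f,im[:,:,::-1]); return im
def ray(n,u,v,z,P=None):
    P=P or robot.camera_params(n); K,R,t=map(np.array,(P['mtx'],P['R'],P['t']))
    d=R.T@np.linalg.solve(K,[u,v,1.]); c=-R.T@t
    return c+d*(z-c[2])/d[2]
def proj(n,X,P=None):
    P=P or robot.camera_params(n); K,R,t=map(np.array,(P['mtx'],P['R'],P['t']))
    p=K@(R@np.array(X)+t); return p[:2]/p[2]
E
python3 - <<'E'
from h import *
for n in('scene','top','wrist'): shot(n,n+'0.png')
s=robot.read_state(); print(s); print(robot.finger_overhang)
for n in('scene','top'):
    P=robot.camera_params(n); print(n,P['mtx'],-np.array(P['R']).T@P['t'],P['R'])
E
```

```text
pics
{'t': 0.15, 'q': array([-1.21141141e+00,  1.31002432e-01,  1.48899703e+00, -2.93352222e-06,
        1.52300350e+00, -8.53975262e-02]), 'dq': array([ 0.0002677 , -0.00392692, -0.00475866, -0.00059515,  0.00027554,
        0.00057529]), 'joint_torque': array([-3.31219144e-05, -5.60472357e+01, -4.92336237e+01,  7.67484982e-02,
        3.05879989e-02, -8.71445013e-05]), 'tool_pos': array([ 0.25803368, -0.54123013,  0.23183723]), 'orientation': array([-3.06286174e+00, -6.92609949e-01,  3.06957202e-04]), 'force': array([0.28022207, 0.48993238, 0.19165787]), 'wrist_torque': array([-0.0198597 , -0.02547955,  0.05862514]), 'opening': 0.09311235863578354}
0.014
scene [[506.01747285   0.         324.29307088]
 [  0.         506.01747285 197.01226848]
 [  0.           0.           1.        ]] [0.99660258 0.82082459 1.16992588] [[-0.81816728  0.574873    0.01110558]
 [ 0.45503724  0.6591809  -0.59868326]
 [-0.35148743 -0.4847696  -0.80090887]]
top [[413.61180675   0.         325.94463272]
 [  0.         413.61180675 197.05000653]
 [  0.           0.           1.        ]] [0.40171266 0.19512457 1.23372097] [[-0.01879027 -0.99979157  0.00798446]
 [-0.99398388  0.01781808 -0.10806736]
 [ 0.10790257 -0.00996704 -0.99411151]]
```

View pics/scene0.png

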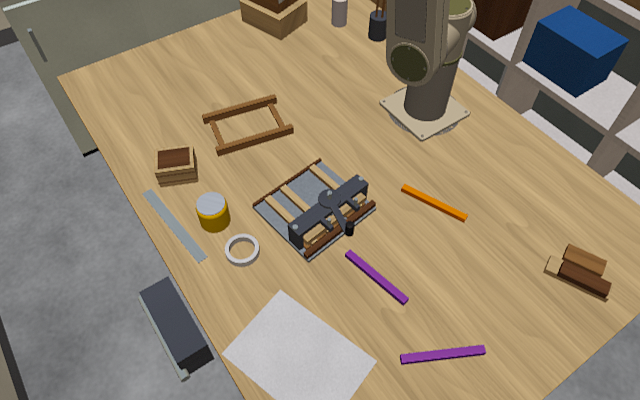

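View pics/top0.png

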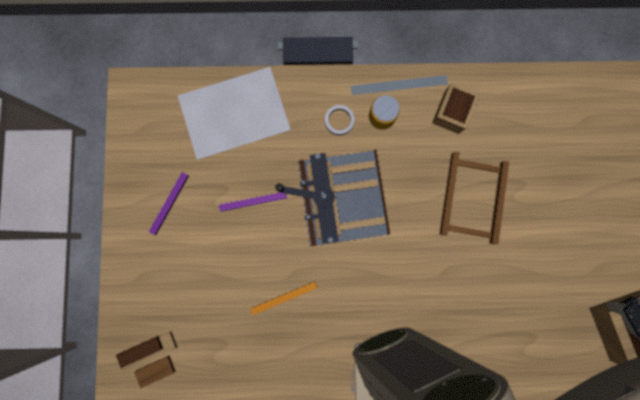

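View pics/wrist0.png

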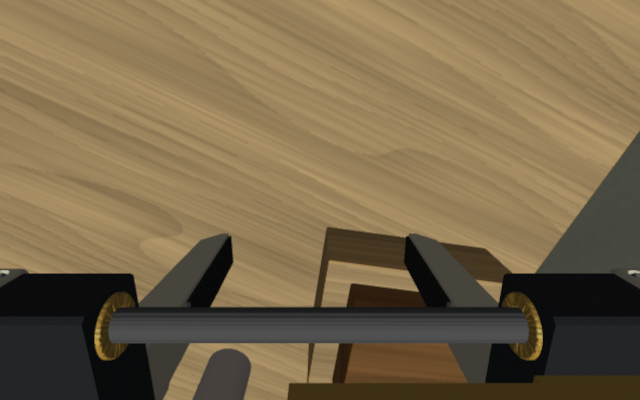

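```bash
python3 - <<'E'
import cv2
a=cv2.imread('pics/top0.png'); b=cv2.imread('pics/scene0.png')
cv2.imwrite('pics/topz.png',cv2.resize(a[130:260,260:420],None,fx=5,fy=4.6,interpolation=cv2.INTER_CUBIC))
cv2.imwrite('pics/topz.png',cv2.resize(a[135:260,265:405],None,fx=4.8,fy=4.8,interpolation=cv2.INTER_CUBIC))
cv2.imwrite('pics/topr.png',cv2.resize(a[140:260,425:525],None,fx=5,fy=5,interpolation=cv2.INTER_CUBIC))
cv2.imwrite('pics/scz.png',cv2.resize(b[150:270,245:385],None,fx=5,fy=5,interpolation=cv2.INTER_CUBIC))
E
```

```text
(no output)
```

View pics/topz.png

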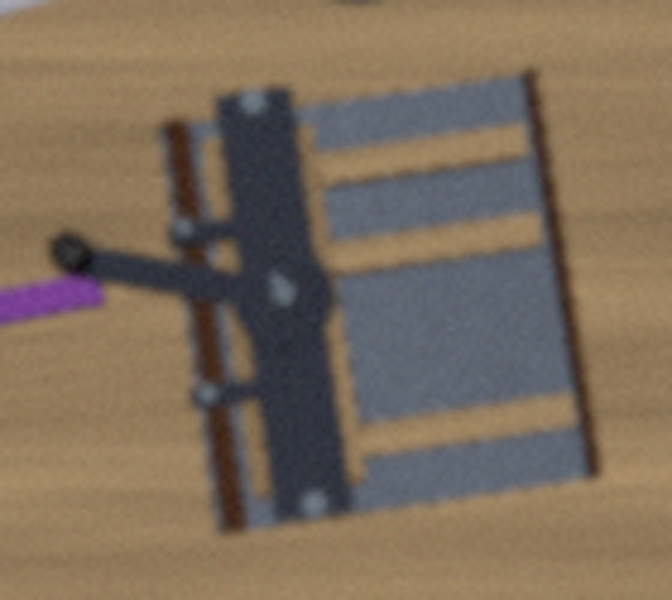

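View pics/topr.png

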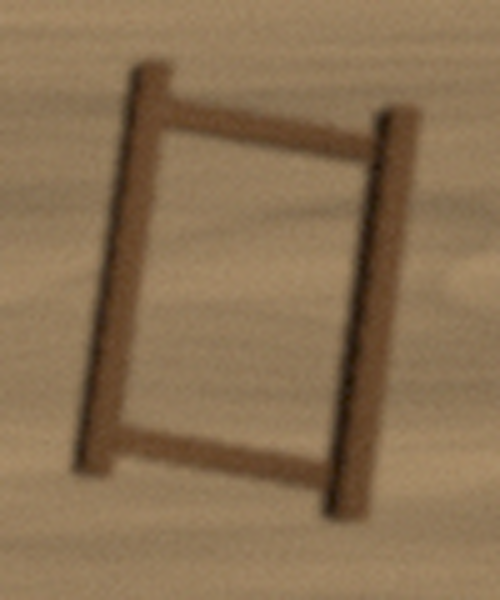

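View pics/scz.png

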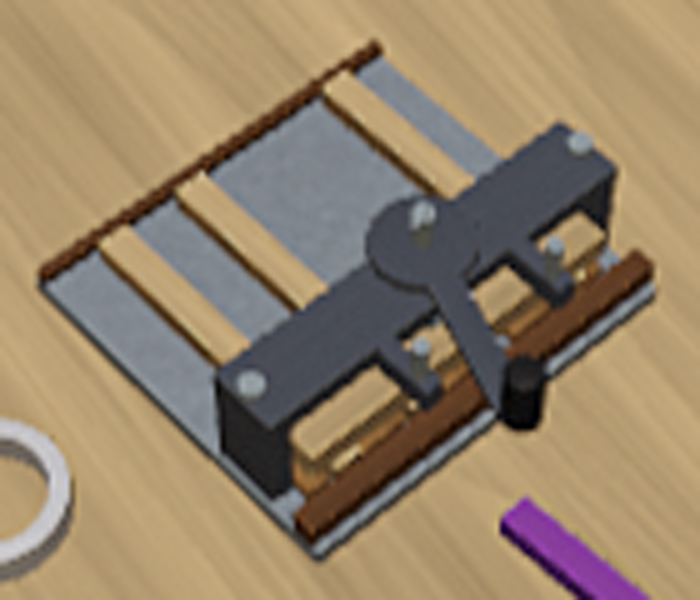

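```bash
python3 - <<'E'
from h import *
T=lambda u,v:(265+u/4.8,135+v/4.8)
S=lambda u,v:(245+u/5,150+v/5)
R=lambda u,v:(425+u/5,140+v/5)
for nm,p,z in [('lip+x',T(532,72),.025),('lip-x',T(594,475),.025),('bs+x',T(175,122),.033),('bs-x',T(232,527),.033),('bolt+',T(252,102),.094),('bolt-',T(314,503),.094),('hub',T(283,291),.12),('pin+',T(184,232),.118),('pin-',T(207,395),.118),('knobtop',T(72,250),.157)]:
    print('top',nm,ray('top',*p,z).round(4))
for nm,p,z in [('lip+x',S(42,275),.025),('lip-x',S(377,46),.025),('bolt+',S(251,385),.094),('bolt-',S(580,145),.094),('pin+',S(423,350),.118),('pin-',S(556,248),.118),('knobtop',S(524,368),.157)]:
    print('scene',nm,ray('scene',*p,z).round(4))
for p in [(150,65),(395,110),(95,470),(347,517)]: print('rack',ray('top',*R(*p),.03).round(4))
for p in [(386,104),(340,119),(457,107)]: print(ray('top',*p,.07).round(3))
P=robot.camera_params('wrist'); print(-np.array(P['R']).T@P['t'], P['R'], P['mtx'][0,0])
from scipy.spatial.transform import Rotation as Ro
print(Ro.from_rotvec(robot.read_state()['orientation']).as_matrix().round(3))
E
```

```text
top lip+x [0.6712 0.0317 0.025 ]
top lip-x [0.4214 0.002  0.025 ]
top bs+x [0.6419 0.2532 0.033 ]
top bs-x [0.3943 0.222  0.033 ]
top bolt+ [0.6408 0.2052 0.094 ]
top bolt- [0.4074 0.1737 0.094 ]
top hub [0.5266 0.1893 0.12  ]
top pin+ [0.5615 0.2448 0.118 ]
top pin- [0.4687 0.233  0.118 ]
top knobtop [0.547  0.3043 0.157 ]
scene lip+x [0.6727 0.0383 0.025 ]
scene lip-x [0.4225 0.0056 0.025 ]
scene bolt+ [0.6399 0.2054 0.094 ]
scene bolt- [0.4066 0.1763 0.094 ]
scene pin+ [0.5654 0.2506 0.118 ]
scene pin- [0.4718 0.2379 0.118 ]
scene knobtop [0.5475 0.308  0.157 ]
rack [ 0.657  -0.2026  0.03  ]
rack [ 0.6274 -0.3468  0.03  ]
rack [ 0.4182 -0.1579  0.03  ]
rack [ 0.3883 -0.3031  0.03  ]
[0.797 0.004 0.07 ]
[0.754 0.139 0.07 ]
[ 0.784 -0.202  0.07 ]
[ 0.3296035  -0.50726667  0.38414845] [[ 4.30656941e-01 -9.02515313e-01 -8.42593708e-04]
 [-8.65613069e-01 -4.13312023e-01  2.82643215e-01]
 [-2.55438083e-01 -1.20992902e-01 -9.59224741e-01]] 336.8471321624982
[[ 0.903  0.43  -0.   ]
 [ 0.43  -0.903  0.001]
 [ 0.    -0.001 -1.   ]]
```

>>> carry_out --commands '[[[0,0,0,-7.16],[0,0,0,-7.16],[0,0,0,-7.16],[0,0,0,-7.16],[0,0,0,-7.16],[0,0,0,-7.16],[0,0,0,-7.16],[0,0,0,-7.16],[0,0,0,-7.16],[0,0,0,-7.16],[0,0,0,0]]]' --claw 4.5

```text
t: 1.07
tool_pos: [0.2581, -0.5414, 0.2322]
orientation: [-2.072, -2.36, -0.0]
force: [-0.1, -0.3, 0.8]
opening: 0.0451
```

```bash
cat >> h.py <<'E'
from scipy.spatial.transform import Rotation as Ro
def go(x,y,z,head=None,pos=None):
    s=robot.read_state(); M=Ro.from_rotvec(s['orientation']).as_matrix()
    p=s['tool_pos'] if pos is None else np.array(pos)
    d=M.T@(np.array([x,y,z])-p)*100
    h=np.degrees(np.arctan2(M[1,0],M[0,0]))
    print('t',round(s['t'],2),'pos',s['tool_pos'].round(4),'head',h.round(2),'tool shift cm',d.round(2),'roll',None if head is None else round((h-head+180)%360-180,2),'tilt',M[2].round(3),'F',s['force'].round(1),'open',round(s['opening'],4))
PO=np.array([.532,.126]);YW=.124
def press(x,y,z=0):
    c,s=np.cos(YW),np.sin(YW); return np.array([PO[0]+c*x-s*y,PO[1]+s*x+c*y,z])
def knob(th):
    return press(-.12*np.sin(th),.065+.12*np.cos(th))
E
python3 - <<'E'
from h import *
go(.547,.306,.233,97.1)
E
```

```text
t 1.07 pos [ 0.2581 -0.5414  0.2322] head 97.44 tool shift cm [ 8.029e+01  3.962e+01 -3.000e-02] roll 0.34 tilt [ 0.001 -0.    -1.   ] F [-0.1 -0.3  0.8] open 0.0451
```

>>> carry_out --commands '[[[3.3,1.63,0,0],[3.3,1.63,0,0],[3.3,1.63,0,0],[3.3,1.63,0,0],[3.3,1.63,0,0],[3.3,1.63,0,0],[3.3,1.63,0,0],[3.3,1.63,0,0],[3.3,1.63,0,0],[3.3,1.63,0,0],[3.3,1.63,0,0],[3.3,1.63,0,0],[3.3,1.63,0,0],[3.3,1.63,0,0],[3.3,1.63,0,0],[3.3,1.63,0,0],[3.3,1.63,0,0],[3.3,1.63,0,0],[0,0,0,0],[0,0,0,0]]]'

```text
t: 2.73
tool_pos: [0.476, 0.0858, 0.2322]
orientation: [-2.08, -2.354, 0.001]
force: [-0.6, -0.9, 0.7]
opening: 0.0453
```

```bash
python3 - <<'E'
from h import *
go(.547,.306,.233,97.1)
P=robot.camera_params('wrist')
shot('wrist','w1.png'); shot('top','t1.png'); np.save('P.npy',P,allow_pickle=True)
for th in(-.32,):print(knob(th),proj('wrist',[.547,.306,.157],P))
E
```

```text
t 2.73 pos [0.476  0.0858 0.2322] head 97.07 tool shift cm [20.98  9.76 -0.09] roll -0.03 tilt [ 0.    -0.001 -1.   ] F [-0.6 -0.9  0.7] open 0.0453
[0.54733034 0.30820333 0.        ] [ 499.15075847 -157.16882073]
```

View pics/w1.png

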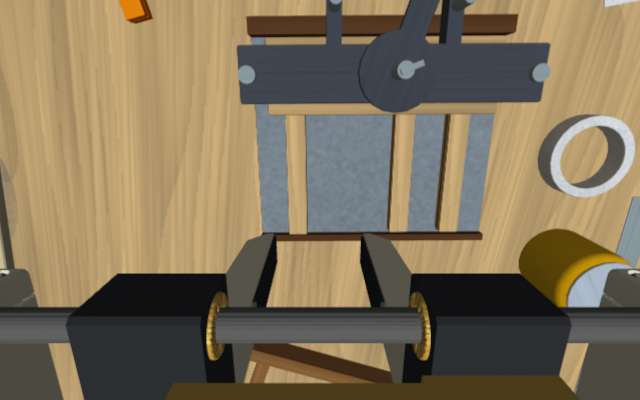

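```bash
python3 - <<'E'
from h import *
P=np.load('P.npy',allow_pickle=True).item()
for nm,p,z in [('bolt-',(246,75),.094),('bolt+',(541,72),.094),('lip-',(263,236),.025),('lip+',(482,237),.025),('hub',(406,70),.12)]: print(nm,ray('wrist',*p,z,P).round(4))
print(press(-.118,.065),press(.118,.065),press(-.128,-.111),press(.128,-.111))
# rails in wrist view edges at top z .033
for p in [(288,150),(305,150),(392,150),(411,150),(443,150),(464,150)]:
    q=ray('wrist',*p,.033,P)[:2]-PO; c,s=np.cos(YW),np.sin(YW); print((c*q[0]+s*q[1]).round(4),(-s*q[0]+c*q[1]).round(4))
E
```

```text
bolt- [0.4063 0.1735 0.094 ]
bolt+ [0.6436 0.2054 0.094 ]
lip- [0.4225 0.003  0.025 ]
lip+ [0.6735 0.0331 0.025 ]
hub [0.5285 0.1907 0.12  ]
[0.40686666 0.17590639 0.        ] [0.64105462 0.20509545 0.        ] [4.18711558e-01 2.09184975e-05 0.00000000e+00] [0.67274595 0.03168363 0.        ]
-0.0918 -0.0078
-0.074 -0.0078
0.017 -0.0078
0.0369 -0.0078
0.0703 -0.0078
0.0923 -0.0078
```

>>> carry_out --commands '[[[3.5,1.62,0,0],[3.5,1.62,0,0],[3.5,1.62,0,0],[3.5,1.62,0,0],[3.5,1.62,0,0],[3.6,1.62,0,0],[0,0,0,0],[0,0,0,0]]]'

```text
t: 3.5
tool_pos: [0.5467, 0.3052, 0.2314]
orientation: [-2.081, -2.353, 0.003]
force: [-0.7, -0.7, -0.4]
opening: 0.0451
```

```bash
python3 - <<'E'
from h import *
go(.547,.307,.139,97.1)
a=shot('scene','s2.png'); cv2.imwrite('pics/s2z.png',cv2.resize(a[130:270,245:405,::-1],None,fx=4,fy=4))
shot('wrist','w2.png')
E
```

```text
t 3.5 pos [0.5467 0.3052 0.2314] head 97.03 tool shift cm [0.18 0.07 9.24] roll -0.07 tilt [-0.001 -0.002 -1.   ] F [-0.7 -0.7 -0.4] open 0.0451
```

View pics/s2z.png

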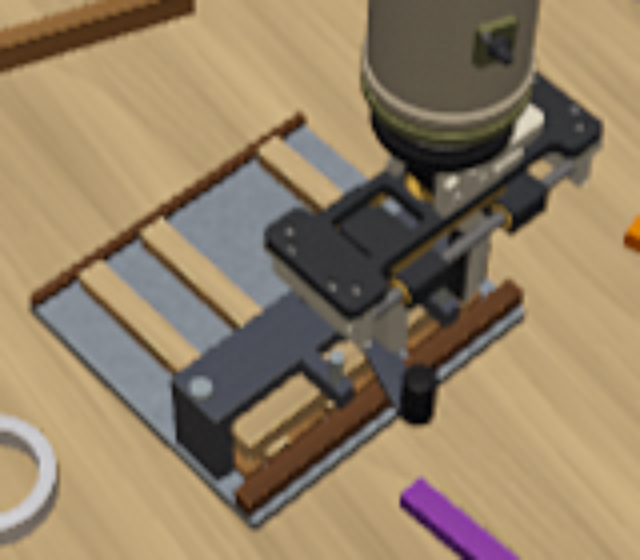

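View pics/w2.png

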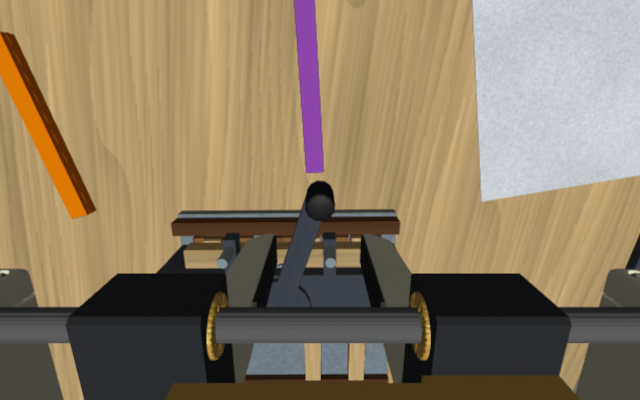

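>>> carry_out --commands '[[[0.2,0.05,3,0],[0,0,3,0],[0,0,3,0],[0,0,0,0],[0,0,0,0],[0,0,0,0]]]'

```text
t: 4.1
tool_pos: [0.5478, 0.3067, 0.1451]
orientation: [2.081, 2.352, 0.004]
force: [0.3, -0.9, 1.2]
opening: 0.0448
```

>>> carry_out --commands '[[[0,0,0,0],[0,0,0,0],[0,0,0,0],[0,0,0,0]]]' --claw 2.6 --grip_force 5

```text
t: 4.43
tool_pos: [0.5474, 0.3078, 0.144]
orientation: [2.079, 2.354, 0.003]
force: [-0.1, -0.0, -0.1]
opening: 0.0271
```

```bash
python3 - <<'E'
from h import *
go(.547,.307,.141,97.1)
th=np.linspace(-.32,-.64,3)
T=np.concatenate([[-.32,.0,.3,.6]])
def tl(p): 
    q=p[:2]-PO;c,s=np.cos(YW),np.sin(YW); return np.array([c*q[0]+s*q[1],-s*q[0]+c*q[1]])
print('press coords',tl(robot.read_state()['tool_pos']))
# tool x=press y, tool y = press x (heading 97.1)
for th in np.arange(-.7,.71,.14): print(round(th,2),'px',round(-12*np.sin(th),2),'py',round(6.5+12*np.cos(th),2))
E
```

```text
t 4.43 pos [0.5474 0.3078 0.144 ] head 97.09 tool shift cm [-0.07 -0.05  0.3 ] roll -0.01 tilt [ 0.001  0.002 -1.   ] F [-0.1 -0.  -0.1] open 0.0271
press coords [0.03775598 0.17846974]
-0.7 px 7.73 py 15.68
-0.56 px 6.37 py 16.67
-0.42 px 4.89 py 17.46
-0.28 px 3.32 py 18.03
-0.14 px 1.67 py 18.38
0.0 px -0.0 py 18.5
0.14 px -1.67 py 18.38
0.28 px -3.32 py 18.03
0.42 px -4.89 py 17.46
0.56 px -6.37 py 16.67
0.7 px -7.73 py 15.68
```

>>> carry_out --commands '[[[-0.79,1.92,0,0],[-1.08,1.66,0,0],[0,0,0,0],[1.08,-1.66,0,0],[0.79,-1.81,0,0],[0.49,-1.92,0,0],[0.16,-1.97,0,0],[-0.16,-1.97,0,0],[-0.49,-1.92,0,0],[-0.79,-1.81,0,0],[-1.08,-1.66,0,0],[0,0,0,0],[0,0,0,0]]]'

```text
t: 5.52
tool_pos: [0.4385, 0.2755, 0.1433]
orientation: [2.08, 2.354, 0.003]
force: [0.8, 1.0, 0.5]
opening: 0.0263
```

```bash
python3 - <<'E'
from h import *
p=knob(.66);go(p[0],p[1],.141,97.1)
a=shot('scene','s3.png'); cv2.imwrite('pics/s3z.png',cv2.resize(a[130:270,245:405,::-1],None,fx=4,fy=4))
E
```

```text
t 5.52 pos [0.4385 0.2755 0.1433] head 97.08 tool shift cm [-0.01  0.07  0.23] roll -0.02 tilt [ 0.001  0.002 -1.   ] F [0.8 1.  0.5] open 0.0263
```

View pics/s3z.png

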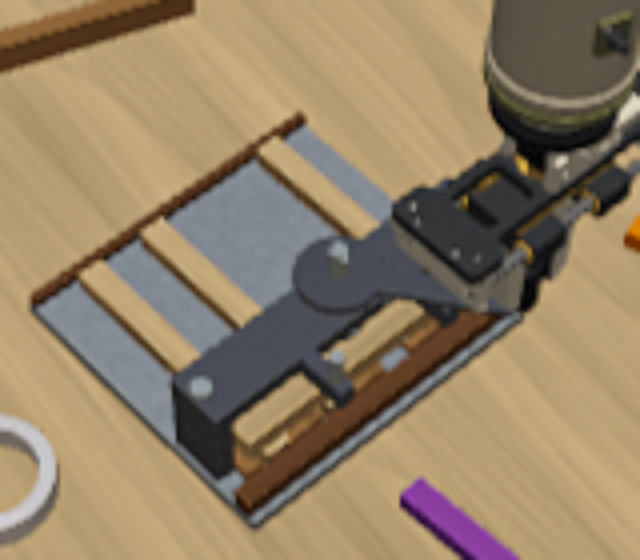

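>>> carry_out --commands '[[[1.08,1.66,0,0],[0.79,1.81,0,0],[0.49,1.92,0,0],[0.16,1.97,0,0],[-0.16,1.97,0,0],[-0.49,1.92,0,0],[-0.79,1.81,0,0],[-1.08,1.66,0,0],[0,0,0,0],[1.08,-1.66,0,0],[0.79,-1.81,0,0],[0.49,-1.92,0,0],[0.16,-1.97,0,0],[-0.16,-1.97,0,0],[-0.49,-1.92,0,0],[-0.79,-1.81,0,0],[-1.08,-1.66,0,0],[0,0,0,0],[0,0,0,0]]]'

```text
t: 7.15
tool_pos: [0.4385, 0.2756, 0.1429]
orientation: [2.08, 2.354, 0.001]
force: [1.6, 0.9, -0.3]
opening: 0.0262
```

```bash
python3 - <<'E'
from h import *
p=knob(.66);go(p[0],p[1],.141,97.1)
a=shot('scene','s4.png'); cv2.imwrite('pics/s4z.png',cv2.resize(a[150:260,255:375,::-1],None,fx=6,fy=5,interpolation=cv2.INTER_CUBIC))
E
```

```text
t 7.15 pos [0.4385 0.2756 0.1429] head 97.08 tool shift cm [-0.02  0.07  0.19] roll -0.02 tilt [ 0.     0.001 -1.   ] F [ 1.6  0.9 -0.3] open 0.0262
```

View pics/s4z.png

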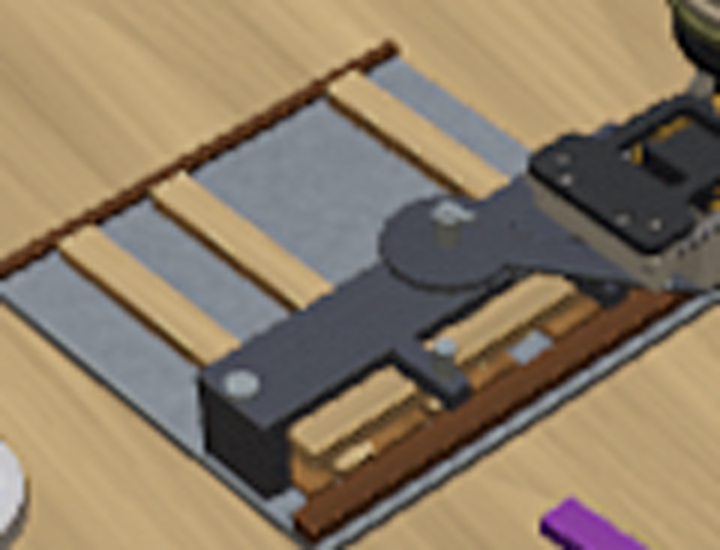

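>>> carry_out --commands '[[[1.08,1.66,0,0],[0.79,1.81,0,0],[0.49,1.92,0,0],[0.16,1.97,0,0],[-0.16,1.97,0,0],[-0.49,1.92,0,0],[-0.79,1.81,0,0],[-1.08,1.66,0,0],[0,0,0,0],[1.08,-1.66,0,0],[0.79,-1.81,0,0],[0.49,-1.92,0,0],[0.16,-1.97,0,0],[-0.16,-1.97,0,0],[-0.49,-1.92,0,0],[-0.79,-1.81,0,0],[-1.08,-1.66,0,0],[0,0,0,0],[0,0,0,0]]]'

```text
t: 8.78
tool_pos: [0.4385, 0.2756, 0.1429]
orientation: [2.08, 2.354, 0.001]
force: [1.9, 1.5, -0.2]
opening: 0.0261
```

>>> carry_out --commands '[[[1.08,1.66,0,0],[0.79,1.81,0,0],[0.49,1.92,0,0],[0.16,1.97,0,0],[-0.16,1.97,0,0],[-0.49,1.92,0,0],[-0.79,1.81,0,0],[-1.08,1.66,0,0],[0,0,0,0],[1.08,-1.66,0,0],[0.79,-1.81,0,0],[0.49,-1.92,0,0],[0.16,-1.97,0,0],[-0.16,-1.97,0,0],[-0.49,-1.92,0,0],[-0.79,-1.81,0,0],[-1.08,-1.66,0,0],[0,0,0,0],[0,0,0,0]]]'

```text
t: 10.37
tool_pos: [0.4385, 0.2756, 0.1429]
orientation: [2.08, 2.354, 0.001]
force: [1.2, 1.6, -0.3]
opening: 0.0268
```

```bash
python3 - <<'E'
from h import *
p=knob(.66);go(p[0],p[1],.141,97.1)
a=shot('scene','s5.png'); cv2.imwrite('pics/s5z.png',cv2.resize(a[150:260,255:375,::-1],None,fx=6,fy=5,interpolation=cv2.INTER_CUBIC))
shot('top','t5.png')
E
```

```text
t 10.37 pos [0.4385 0.2756 0.1429] head 97.07 tool shift cm [-0.03  0.07  0.19] roll -0.03 tilt [ 0.     0.001 -1.   ] F [ 1.2  1.6 -0.3] open 0.0268
```

View pics/s5z.png

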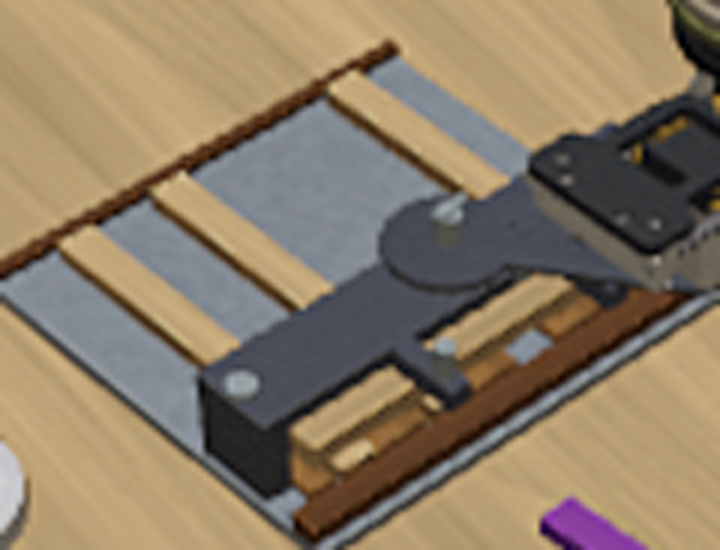

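>>> carry_out --commands '[[[1.08,1.66,0,0],[0.79,1.81,0,0],[0.49,1.92,0,0],[0.16,1.97,0,0],[-0.16,1.97,0,0],[-0.49,1.92,0,0],[-0.79,1.81,0,0],[-1.08,1.66,0,0],[0,0,0,0],[1.08,-1.66,0,0],[0.79,-1.81,0,0],[0.49,-1.92,0,0],[0.16,-1.97,0,0],[-0.16,-1.97,0,0],[-0.49,-1.92,0,0],[-0.79,-1.81,0,0],[-1.08,-1.66,0,0],[0,0,0,0],[0,0,0,0]]]'

```text
t: 12.05
tool_pos: [0.4385, 0.2755, 0.1428]
orientation: [2.08, 2.354, 0.001]
force: [1.6, 1.8, -0.5]
opening: 0.0263
```

```bash
python3 - <<'E'
from h import *
p=knob(.66);go(p[0],p[1],.141,97.1)
a=shot('scene','s6.png')
rows=[]
for f in('scene0','s3','s4','s5','s6'):
    im=cv2.imread(f'pics/{f}.png')[175:250,285:365]; rows.append(cv2.resize(im,None,fx=3.3,fy=3.3,interpolation=cv2.INTER_CUBIC))
top=np.hstack(rows[:3]); bot=np.hstack([rows[0]]+rows[3:]); cv2.imwrite('pics/cmp.png',np.vstack([top,bot]))
E
```

```text
t 12.05 pos [0.4385 0.2755 0.1428] head 97.07 tool shift cm [-0.02  0.07  0.18] roll -0.03 tilt [ 0.     0.001 -1.   ] F [ 1.6  1.8 -0.5] open 0.0263
```

View pics/cmp.png

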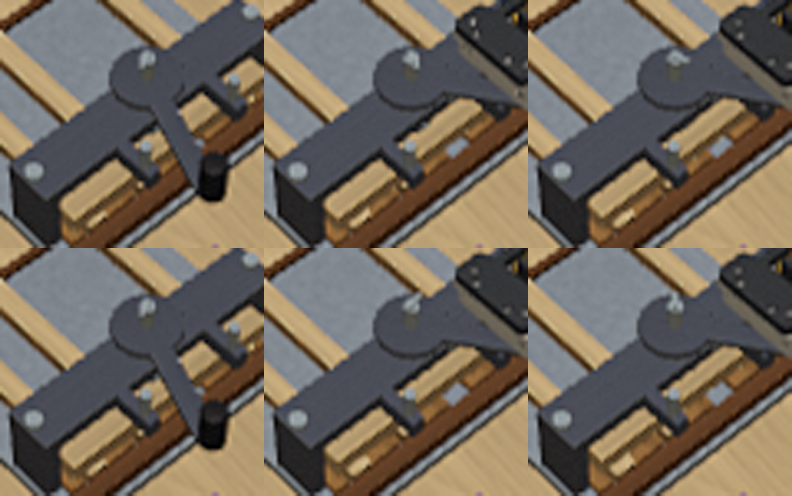

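>>> carry_out --commands '[[[1.08,1.66,0,0],[0.79,1.81,0,0],[0.49,1.92,0,0],[0.16,1.97,0,0],[-0.16,1.97,0,0],[-0.49,1.92,0,0],[-0.79,1.81,0,0],[-1.08,1.66,0,0],[0,0,0,0],[1.08,-1.66,0,0],[0.79,-1.81,0,0],[0.49,-1.92,0,0],[0.16,-1.97,0,0],[-0.16,-1.97,0,0]]]'

```text
t: 13.27
tool_pos: [0.4884, 0.3069, 0.1425]
orientation: [-2.079, -2.355, -0.003]
force: [3.6, 3.9, -0.4]
opening: 0.0262
```

>>> carry_out --commands '[[[-0.49,-1.92,0,0],[-0.79,-1.81,0,0]]]'

```text
t: 13.43
tool_pos: [0.4536, 0.29, 0.1431]
orientation: [2.078, 2.355, 0.006]
force: [9.6, 10.7, -0.2]
opening: 0.0286
```

>>> carry_out --commands '[[[-1.08,-1.66,0,0],[0,0,0,0],[0,0,0,0]]]'

```text
t: 13.68
tool_pos: [0.4399, 0.2756, 0.1435]
orientation: [2.078, 2.352, 0.006]
force: [10.3, 0.7, -2.2]
opening: 0.0623
```

```bash
python3 - <<'E'
from h import *
p=knob(.66);go(p[0],p[1],.141,97.1)
a=shot('scene','s7.png')
rows=[]
for f in('scene0','s3','s4','s5','s6','s7'):
    im=cv2.imread(f'pics/{f}.png')[184:204,317:342]; rows.append(cv2.resize(im,None,fx=10,fy=10,interpolation=cv2.INTER_CUBIC))
cv2.imwrite('pics/cmp2.png',np.vstack([np.hstack(rows[:3]),np.hstack(rows[3:])]))
E
```

```text
t 13.68 pos [0.4399 0.2756 0.1435] head 97.06 tool shift cm [-0.   -0.07  0.25] roll -0.04 tilt [ 0.     0.005 -1.   ] F [10.3  0.7 -2.2] open 0.0623
```

View pics/cmp2.png

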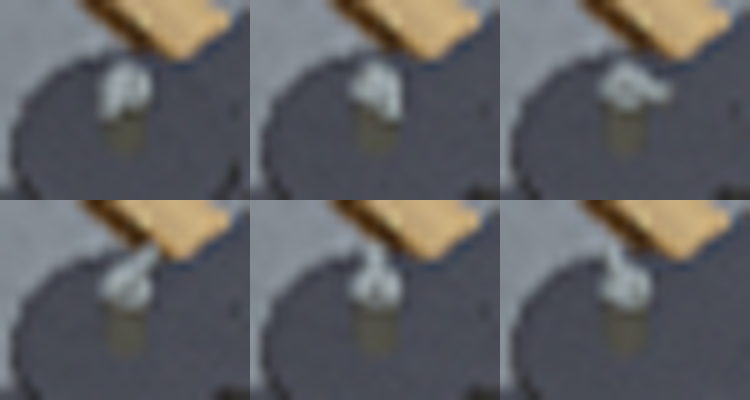

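```bash
python3 - <<'E'
from h import *
pr=None
for nm,(cx,cy),(dx,dy) in [('0',(127,80),(-20,32)),('1',(377,80),(17,35)),('2',(627,82),(45,12)),('3',(127,288),(27,-38)),('4',(377,288),(-2,-45)),('5',(627,290),(-15,-45))]:
    a=ray('scene',328,192,.13); b=ray('scene',328+dx/10,192+dy/10,.13); d=b-a; A=np.arctan2(d[1],d[0]); print(nm,np.hypot(*d[:2]).round(4),A.round(2))
E
```

```text
0 0.0116 0.5
1 0.0121 1.32
2 0.0122 2.21
3 0.0144 -2.7
4 0.0147 -2.15
5 0.0152 -1.93
```

>>> carry_out --commands '[[[1.08,1.66,0,0],[0,0,0,0],[0,0,0,0],[0.79,1.81,0,0],[0.49,1.92,0,0],[0.16,1.97,0,0],[-0.16,1.97,0,0],[-0.49,1.92,0,0],[-0.79,1.81,0,0],[-1.08,1.66,0,0],[0,0,0,0],[1.08,-1.66,0,0],[0.79,-1.81,0,0]]]'

```text
t: 14.82
tool_pos: [0.5477, 0.3081, 0.1419]
orientation: [-2.082, -2.352, 0.0]
force: [-0.1, 1.6, -0.7]
opening: 0.0261
```

>>> carry_out --commands '[[[0.49,-1.92,0,0],[0,0,0,0]]]' --grip_force 10

```text
t: 14.98
tool_pos: [0.5243, 0.3115, 0.1417]
orientation: [-2.077, -2.355, 0.004]
force: [0.0, -0.7, -0.6]
opening: 0.0261
```

>>> carry_out --commands '[[[0.16,-1.97,0,0],[0,0,0,0]]]'

```text
t: 15.15
tool_pos: [0.5066, 0.3101, 0.1425]
orientation: [-2.079, -2.356, 0.0]
force: [3.4, 0.7, -3.1]
opening: 0.0261
```

>>> carry_out --commands '[[[-0.08,-0.98,0,0],[0,0,0,0]]]'

```text
t: 15.32
tool_pos: [0.4995, 0.3082, 0.1432]
orientation: [2.079, 2.354, 0.005]
force: [7.3, 3.8, -4.5]
opening: 0.0262
```

>>> carry_out --commands '[[[-0.08,-0.98,0,0],[0,0,0,0]]]'

```text
t: 15.48
tool_pos: [0.491, 0.3065, 0.1434]
orientation: [2.079, 2.353, 0.008]
force: [10.8, 6.7, -8.3]
opening: 0.0263
```

>>> carry_out --commands '[[[-0.25,-0.95,0,0],[0,0,0,0]]]'

```text
t: 15.65
tool_pos: [0.4828, 0.3035, 0.1439]
orientation: [2.078, 2.353, 0.012]
force: [15.1, 10.0, -8.8]
opening: 0.0263
```

```bash
python3 - <<'E'
from h import *
go(.5,.3,.141,97.1)
a=shot('scene','s8.png')
rows=[]
for f in('scene0','s7','s8'):
    im=cv2.imread(f'pics/{f}.png')[175:250,285:365]; rows.append(cv2.resize(im,None,fx=3.3,fy=5,interpolation=cv2.INTER_CUBIC))
cv2.imwrite('pics/cmp3.png',np.hstack(rows))
E
```

```text
t 15.65 pos [0.4828 0.3035 0.1439] head 97.09 tool shift cm [-0.56  1.66  0.3 ] roll -0.01 tilt [ 0.003  0.007 -1.   ] F [15.1 10.  -8.8] open 0.0263
```

View pics/cmp3.png

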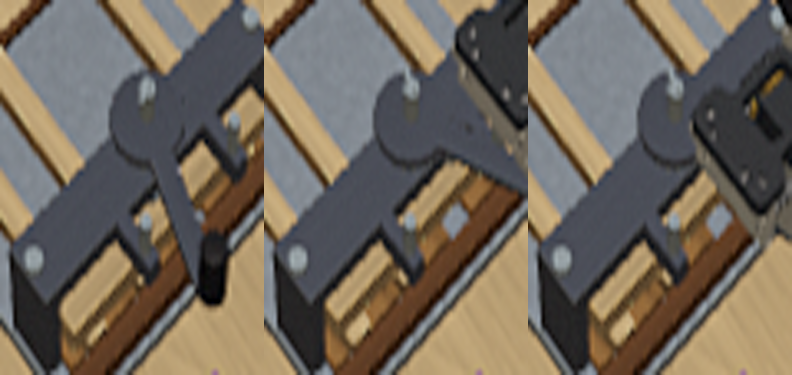

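>>> carry_out --commands '[[[0.25,0.95,0,0],[0.08,0.98,0,0],[0.08,0.98,0,0],[0,0,0,0]]]'

```text
t: 16.03
tool_pos: [0.5107, 0.3094, 0.1431]
orientation: [2.08, 2.352, 0.003]
force: [3.8, 0.8, 2.2]
opening: 0.0258
```

>>> carry_out --commands '[[[0,0,0,0],[0,0,0,0],[0,0,0,0],[0,0,-2,0],[0,0,-3,0],[0,0,-3,0],[0,0,-2,0],[0,0,0,0],[0,0,0,0]]]' --claw 4.5

```text
t: 16.78
tool_pos: [0.5085, 0.3097, 0.244]
orientation: [2.079, 2.354, 0.003]
force: [0.2, -0.5, -0.8]
opening: 0.0452
```

```bash
python3 - <<'E'
from h import *
p=press(.083,-.04); print(p); go(p[0],p[1],.24,97.1)
a=shot('scene','s9.png')
rows=[]
for f in('scene0','s5','s9'):
    im=cv2.imread(f'pics/{f}.png')[210:250,290:330]; rows.append(cv2.resize(im,None,fx=6,fy=12,interpolation=cv2.INTER_CUBIC))
cv2.imwrite('pics/cmp4.png',np.hstack(rows))
P=robot.camera_params('scene')
for z in(.056,.0696,.034,.0476): print(z,[proj('scene',np.r_[press(x,.099)[:2],z],P).round(1).tolist() for x in(.108,.06)])
E
```

```text
[0.61931001 0.09657277 0.        ]
t 16.78 pos [0.5085 0.3097 0.244 ] head 97.11 tool shift cm [-22.52   8.36   0.39] roll 0.01 tilt [ 0.001  0.002 -1.   ] F [ 0.2 -0.5 -0.8] open 0.0452
0.056 [[306.8, 241.3], [320.6, 230.9]]
0.0696 [[306.7, 238.5], [320.6, 228.0]]
0.034 [[306.9, 245.8], [320.6, 235.4]]
0.0476 [[306.8, 243.0], [320.6, 232.6]]
```

View pics/cmp4.png

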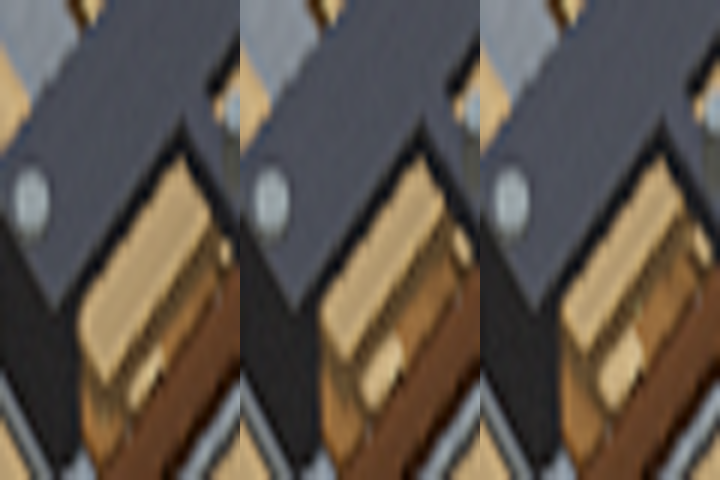

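>>> carry_out --commands '[[[-3.22,1.19,0,0],[-3.22,1.19,0,0],[-3.22,1.19,0,0],[-3.22,1.19,0,0],[-3.22,1.19,0,0],[-3.22,1.19,0,0],[-3.2,1.2,0,0],[0,0,3,0],[0,0,3,0],[0,0,3,0],[0,0,3,0],[0,0,0,0],[0,0,0,0]]]' --claw 4

```text
t: 17.92
tool_pos: [0.6158, 0.0959, 0.1188]
orientation: [-2.076, -2.35, 0.009]
force: [0.3, -0.5, 1.2]
opening: 0.0401
```

```bash
python3 - <<'E'
from h import *
p=press(.082,-.04); go(p[0],p[1],.033,97.1)
P=robot.camera_params('wrist');shot('wrist','w10.png')
a=shot('scene','s10.png'); cv2.imwrite('pics/s10z.png',cv2.resize(a[130:270,225:385,::-1],None,fx=4,fy=4))
E
```

```text
t 17.92 pos [0.6158 0.0959 0.1188] head 97.09 tool shift cm [0.02 0.32 8.58] roll -0.01 tilt [ 0.    -0.008 -1.   ] F [ 0.3 -0.5  1.2] open 0.0401
```

View pics/s10z.png

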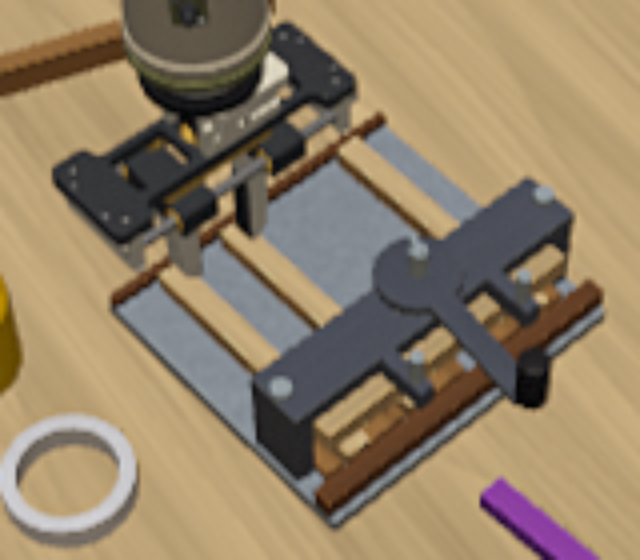

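View pics/w10.png

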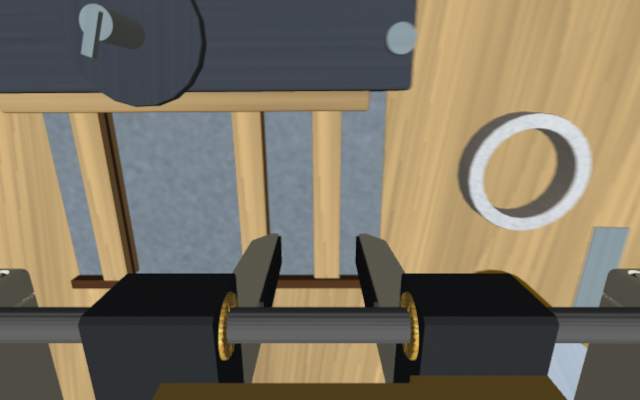

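>>> carry_out --commands '[[[0,0.3,0,0],[0,0,3,0],[0,0,3,0],[0,0,1.5,0],[0,0,1,0],[0,0,0,0],[0,0,0,0]]]'

```text
t: 18.6
tool_pos: [0.623, 0.0966, 0.0391]
orientation: [2.079, 2.354, 0.002]
force: [-0.5, 0.5, 0.0]
opening: 0.0402
```

>>> carry_out --commands '[[[0,0,0,0],[0,0,0,0],[0,0,0,0],[0,0,0,0],[0,0,0,0]]]' --claw 1 --grip_force 30

```text
t: 19.02
tool_pos: [0.6229, 0.0965, 0.039]
orientation: [2.079, 2.353, 0.002]
force: [-1.6, -0.5, 5.6]
opening: 0.0195
```

>>> carry_out --commands '[[[0,0,-0.6,0],[0,0,-0.6,0],[0,0,0,0],[0,0,0,0]]]'

```text
t: 19.35
tool_pos: [0.6224, 0.0965, 0.0504]
orientation: [2.079, 2.354, 0.001]
force: [-0.8, 0.4, -0.1]
opening: 0.0194
```

```bash
python3 - <<'E'
from h import *
p=press(.082,-.04); go(p[0],p[1],.046,97.1)
a=shot('scene','s11.png'); cv2.imwrite('pics/s11z.png',cv2.resize(a[130:270,225:385,::-1],None,fx=4,fy=4))
E
```

```text
t 19.35 pos [0.6224 0.0965 0.0504] head 97.08 tool shift cm [ 0.05 -0.41  0.44] roll -0.02 tilt [-0.     0.001 -1.   ] F [-0.8  0.4 -0.1] open 0.0194
```

View pics/s11z.png

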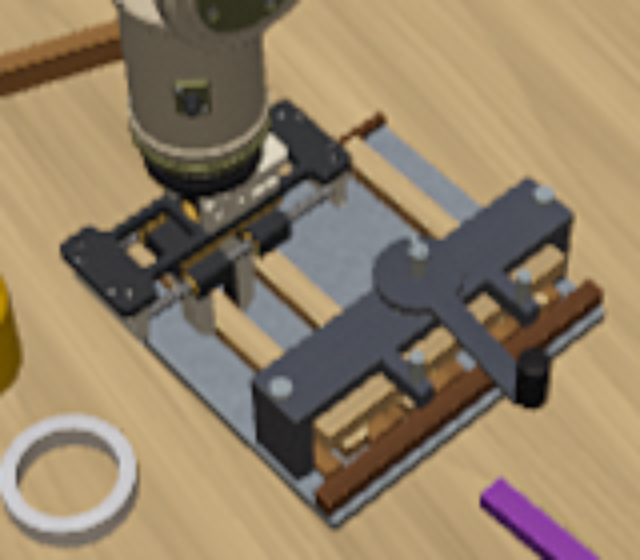

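>>> carry_out --commands '[[[0,0,-0.1,0],[-1,0,0,0],[-2,0,0,0],[-2,0,0,0],[-2,0,0,0],[0,0,0,0],[0,0,0,0]]]'

```text
t: 19.98
tool_pos: [0.6306, 0.0255, 0.0504]
orientation: [-2.082, -2.352, 0.0]
force: [0.4, 0.1, -1.1]
opening: 0.0196
```

```bash
python3 - <<'E'
from h import *
p=press(.082,-.04); go(p[0],p[1],.046,97.1)
a=shot('scene','s12.png'); cv2.imwrite('pics/s12z.png',cv2.resize(a[110:270,205:385,::-1],None,fx=4,fy=3.7))
E
```

```text
t 19.98 pos [0.6306 0.0255 0.0504] head 96.96 tool shift cm [ 7.19 -0.36  0.44] roll -0.14 tilt [ 0. -0. -1.] F [ 0.4  0.1 -1.1] open 0.0196
```

View pics/s12z.png

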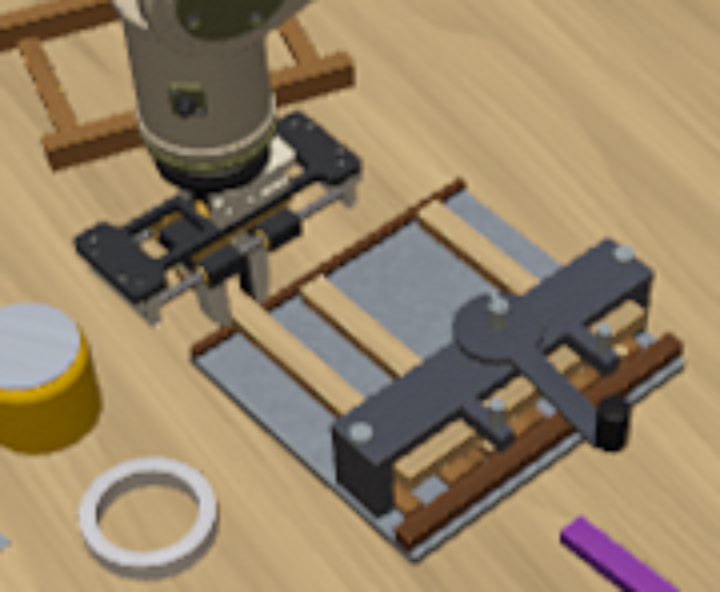

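>>> carry_out --commands '[[[-2.5,0,0,0],[-2.5,0,0,0],[-3,0,0,0],[-3,0,-1,0],[-2,0,-3,0],[-2,0,-3,0],[0,0,-3,0],[0,0,0,0]]]'

```text
t: 20.7
tool_pos: [0.653, -0.1233, 0.1588]
orientation: [2.075, 2.346, 0.008]
force: [1.2, -0.3, 1.1]
opening: 0.0193
```

```bash
cat >> h.py <<'E'
RX=lambda o,yw,x,y:np.array([o[0]+np.cos(yw)*x-np.sin(yw)*y,o[1]+np.sin(yw)*x+np.cos(yw)*y])
E
python3 - <<'E'
from h import *
p=RX((.5227,-.2526),-.184,.056,-.0405); go(p[0],p[1],.15,90-10.54)
a=shot('top','t13.png'); cv2.imwrite('pics/t13z.png',cv2.resize(a[130:260,360:530,::-1],None,fx=4.5,fy=4.5,interpolation=cv2.INTER_CUBIC))
shot('scene','s13.png')
E
```

```text
t 20.7 pos [ 0.653  -0.1233  0.1588] head 97.03 tool shift cm [-16.78 -10.41   0.84] roll 17.57 tilt [-0.004  0.01  -1.   ] F [ 1.2 -0.3  1.1] open 0.0193
```

View pics/t13z.png

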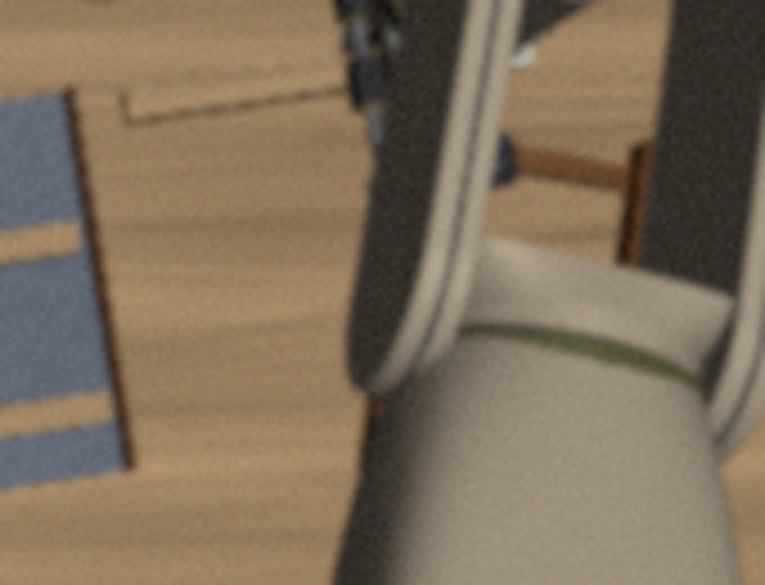

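View pics/s13.png

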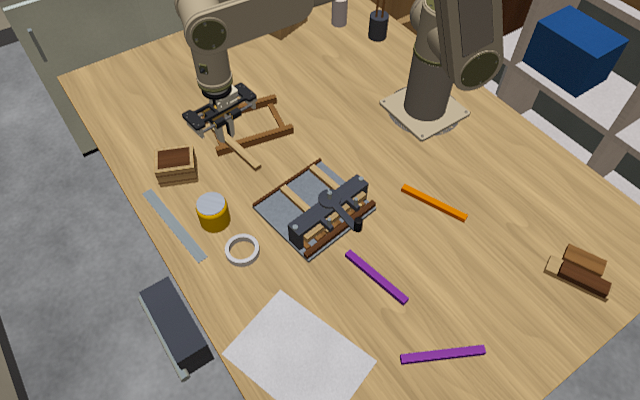

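>>> carry_out --commands '[[[-2.8,-1.735,0,0],[-2.8,-1.735,0,0],[-2.8,-1.735,0,0],[-2.8,-1.735,0,0],[-2.8,-1.735,0,0],[-2.8,-1.735,0,0],[0,0,0,5.85],[0,0,0,5.85],[0,0,0,5.85],[0,0,3,0],[0,0,3,0],[0,0,0,0],[0,0,0,0]]]'

```text
t: 21.88
tool_pos: [0.564, -0.2988, 0.0866]
orientation: [-2.407, -2.006, 0.004]
force: [-0.1, -0.1, 0.0]
opening: 0.0196
```

```bash
python3 - <<'E'
from h import *
p=RX((.5227,-.2526),-.184,.056,-.0405); go(p[0],p[1],.055,90-10.54)
P=robot.camera_params('wrist');shot('wrist','w14.png'); np.save('P.npy',P,allow_pickle=True)
a=shot('scene','s14.png'); cv2.imwrite('pics/s14z.png',cv2.resize(a[70:190,165:325,::-1],None,fx=4.5,fy=4.5,interpolation=cv2.INTER_CUBIC))
E
```

```text
t 21.88 pos [ 0.564  -0.2988  0.0866] head 79.6 tool shift cm [-0.28  0.71  3.15] roll 0.14 tilt [ 0.003 -0.008 -1.   ] F [-0.1 -0.1  0. ] open 0.0196
```

View pics/w14.png

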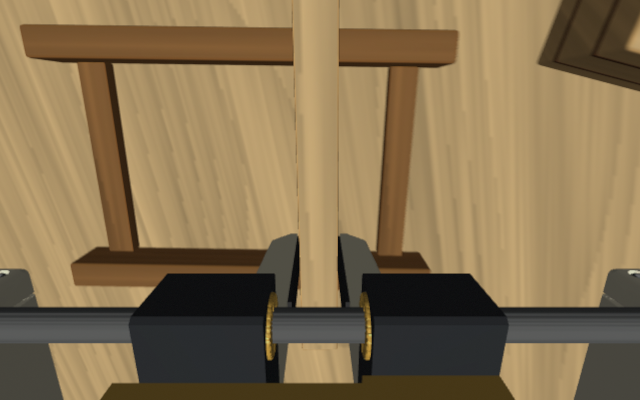

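View pics/s14z.png

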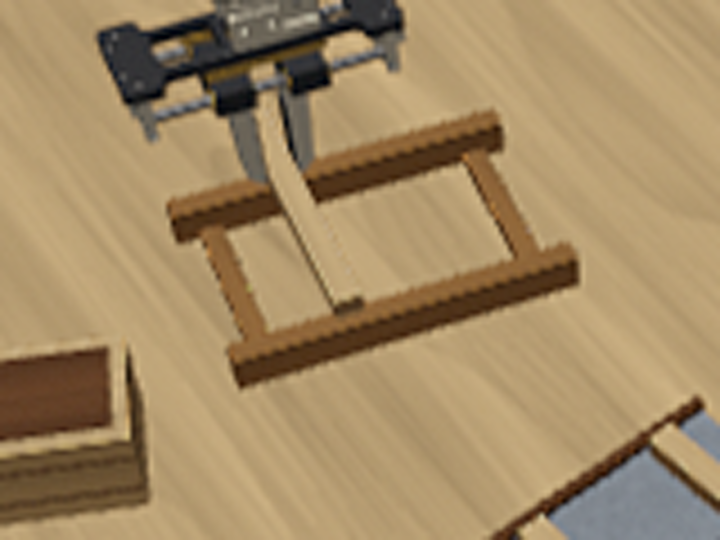

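```bash
python3 - <<'E'
from h import *
P=np.load('P.npy',allow_pickle=True).item()
pts=[('far out',(23,26)),('far out R',(457,31)),('far in R',(457,65)),('far in L',(28,58)),('near outL',(73,262)),('near outR',(429,269))]
for n,p in pts:
    q=ray('wrist',*p,.03,P); d=q[:2]-np.array([.5227,-.2526]); c,s=np.cos(-.184),np.sin(-.184)
    print(n,q.round(4),'rack',(c*d[0]+s*d[1]).round(4),(-s*d[0]+c*d[1]).round(4))
E
```

```text
far out [ 0.4205 -0.153   0.03  ] rack -0.1186 0.0792
far out R [ 0.6618 -0.2001  0.03  ] rack 0.1271 0.0771
far in R [ 0.6606 -0.2181  0.03  ] rack 0.1292 0.0591
far in L [ 0.4163 -0.1694  0.03  ] rack -0.1198 0.0623
near outL [ 0.3921 -0.2982  0.03  ] rack -0.12 -0.0687
near outR [ 0.6329 -0.3468  0.03  ] rack 0.1255 -0.0724
```

```bash
python3 - <<'E'
from h import *
p=RX((.5248,-.256),-.188,.056,-.0405); go(p[0],p[1],.055,90-10.77)
E
```

```text
t 21.98 pos [ 0.5668 -0.3009  0.0912] head 79.59 tool shift cm [-0.43  0.63  3.62] roll 0.36 tilt [ 0. -0. -1.] F [-0.4  0.3 -0.9] open 0.0197
```

>>> carry_out --commands '[[[-0.4,0.6,0,0.3],[0,0,2,0],[0,0,1.2,0],[0,0,0,0],[0,0,0,0]]]'

```text
t: 22.4
tool_pos: [0.5712, -0.3062, 0.0581]
orientation: [-2.419, -2.002, 0.001]
force: [-0.4, 0.5, -0.5]
opening: 0.0193
```

>>> carry_out --commands '[[[0,0,0.2,0],[0,0,0,0],[0,0,0,0]]]'

```text
t: 22.65
tool_pos: [0.5721, -0.3067, 0.0575]
orientation: [2.419, 2.003, 0.001]
force: [0.5, -0.6, -0.6]
opening: 0.0194
```

>>> carry_out --commands '[[[0,0,0.2,0],[0,0,0,0],[0,0,0,0]]]'

```text
t: 22.9
tool_pos: [0.5717, -0.3065, 0.0547]
orientation: [2.42, 2.003, 0.0]
force: [-0.5, 0.1, -0.7]
opening: 0.0194
```

>>> carry_out --commands '[[[0,0,0.1,0],[0,0,0,0],[0,0,0,0]]]'

```text
t: 23.15
tool_pos: [0.5718, -0.3066, 0.054]
orientation: [2.42, 2.003, 0.0]
force: [-0.7, 0.7, 2.1]
opening: 0.0192
```

```bash
python3 - <<'E'
from h import *
go(.57,-.3,.055)
P=robot.camera_params('wrist');shot('wrist','w15.png')
a=shot('scene','s15.png'); cv2.imwrite('pics/s15z.png',cv2.resize(a[70:190,165:325,::-1],None,fx=4.5,fy=4.5,interpolation=cv2.INTER_CUBIC))
E
```

```text
t 23.15 pos [ 0.5718 -0.3066  0.054 ] head 79.23 tool shift cm [ 0.61 -0.3  -0.1 ] roll None tilt [-0.  0. -1.] F [-0.7  0.7  2.1] open 0.0192
```

View pics/s15z.png

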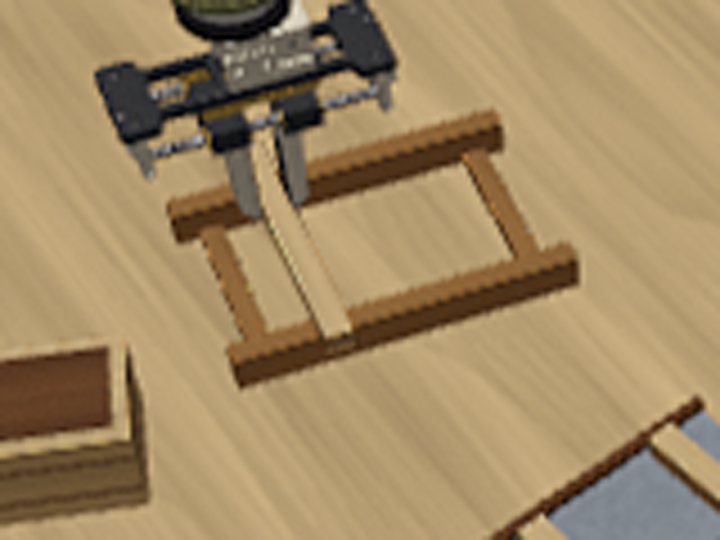

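>>> carry_out --commands '[[[0,0,0,0],[0,0,0,0],[0,0,0,0],[0,0,0,0],[0,0,-1,0],[0,0,-3,0],[0,0,-3,0],[0,0,-3,0],[0,0,-3,0],[0,0,0,-5.9],[0,0,0,-5.9],[0,0,0,-6],[0,0,0,0]]]' --claw 4

```text
t: 24.33
tool_pos: [0.5719, -0.3066, 0.1848]
orientation: [2.074, 2.358, 0.0]
force: [-0.2, -0.1, -0.0]
opening: 0.0403
```

```bash
python3 - <<'E'
from h import *
p=press(.027,-.04); go(p[0],p[1],.185,97.1)
P=robot.camera_params('wrist');shot('wrist','w16.png');np.save('P.npy',P,allow_pickle=True)
E
```

```text
t 24.33 pos [ 0.5719 -0.3066  0.1848] head 97.32 tool shift cm [39.4   4.24 -0.05] roll 0.22 tilt [-0.001  0.001 -1.   ] F [-0.2 -0.1 -0. ] open 0.0403
```

View pics/w16.png

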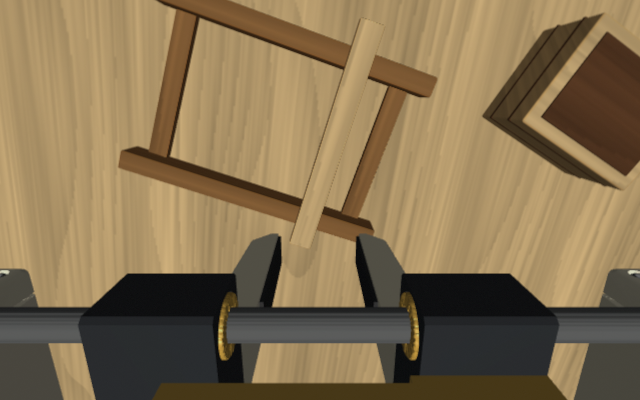

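```bash
python3 - <<'E'
from h import *
P=np.load('P.npy',allow_pickle=True).item()
a=ray('wrist',371,20,.048,P)[:2];b=ray('wrist',303,246,.048,P)[:2]
print('rail',(a+b)/2,np.linalg.norm(a-b),np.degrees(np.arctan2(*(a-b)[::-1])))
fr=ray('wrist',437,79,.03,P)[:2];fr2=ray('wrist',433,96,.03,P)[:2];nl=ray('wrist',120,166,.03,P)[:2];nl1=ray('wrist',124,151,.03,P)[:2];nr=ray('wrist',371,234,.03,P)[:2];nr0=ray('wrist',373,223,.03,P)[:2]
print(fr,fr2,nl1,nl,nr0,nr)
rc=(fr+nl)/2;print('rack c',rc, 'diag',np.linalg.norm(fr-nl),np.hypot(.25,.168),'yaw',np.arctan2(*(nr-nl)[::-1]))
E
```

```text
rail [ 0.58061923 -0.26504099] 0.19891619314105594 81.24841258021067
[ 0.66222408 -0.20095047] [ 0.66194955 -0.21515851] [ 0.39255608 -0.29846893] [ 0.38840624 -0.31304904] [ 0.63052229 -0.33880613] [ 0.63057933 -0.35045833]
rack c [ 0.52531516 -0.25699976] diag 0.2958754806196695 0.30120424963801556 yaw -0.1532619717253702
```

>>> carry_out --commands '[[[3.94,0.42,0,0.2],[3.94,0.42,0,0],[3.94,0.42,0,0],[3.94,0.42,0,0],[3.94,0.42,0,0],[3.94,0.42,0,0],[3.94,0.42,0,0],[3.94,0.42,0,0],[3.94,0.42,0,0],[3.9,0.42,0,0],[0,0,3,0],[0,0,3,0],[0,0,0,0],[0,0,0,0]]]'

```text
t: 25.55
tool_pos: [0.5646, 0.0893, 0.1221]
orientation: [-2.086, -2.345, 0.005]
force: [-0.2, 0.0, -0.1]
opening: 0.04
```

```bash
python3 - <<'E'
from h import *
p=press(.027,-.04); 
P=robot.camera_params('wrist');shot('wrist','w17.png'); np.save('P.npy',P,allow_pickle=True); go(p[0],p[1],.039,97.1)
E
```

```text
t 25.6 pos [0.5662 0.0891 0.1241] head 96.7 tool shift cm [ 0.08 -0.23  8.51] roll -0.4 tilt [ 0.    -0.001 -1.   ] F [-0.2 -0.3  0.6] open 0.0399
```

View pics/w17.png

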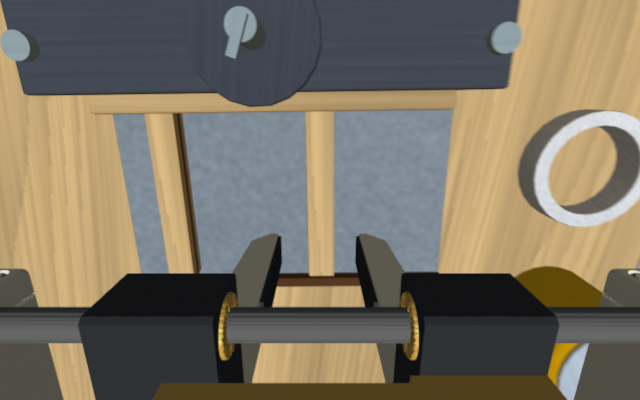

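>>> carry_out --commands '[[[0,0,0,-0.4],[0,0,3,0],[0,0,3,0],[0,0,1.5,0],[0,0,0.9,0],[0,0,0,0],[0,0,0,0]]]'

```text
t: 26.18
tool_pos: [0.5675, 0.0891, 0.0412]
orientation: [2.077, 2.355, 0.002]
force: [0.2, -0.1, 0.9]
opening: 0.0397
```

>>> carry_out --commands '[[[0,0,0,0],[0,0,0,0],[0,0,0,0],[0,0,0,0],[0,0,0,0]]]' --claw 1 --grip_force 30

```text
t: 26.6
tool_pos: [0.5672, 0.0894, 0.0409]
orientation: [2.076, 2.356, 0.002]
force: [-2.9, 0.8, 7.0]
opening: 0.0195
```

>>> carry_out --commands '[[[0,0,-0.6,0],[0,0,-0.65,0],[0,0,0,0],[0,0,0,0]]]'

```text
t: 26.93
tool_pos: [0.567, 0.0894, 0.0529]
orientation: [2.076, 2.356, 0.001]
force: [0.3, -0.3, -1.2]
opening: 0.0194
```

```bash
python3 - <<'E'
from h import *
p=press(.027,-.04); go(p[0],p[1],.051,97.1)
a=shot('scene','s18.png'); cv2.imwrite('pics/s18z.png',cv2.resize(a[130:270,225:385,::-1],None,fx=4,fy=4))
E
```

```text
t 26.93 pos [0.567  0.0894 0.0529] head 97.23 tool shift cm [ 0.07 -0.32  0.19] roll 0.13 tilt [-0.     0.001 -1.   ] F [ 0.3 -0.3 -1.2] open 0.0194
```

View pics/s18z.png

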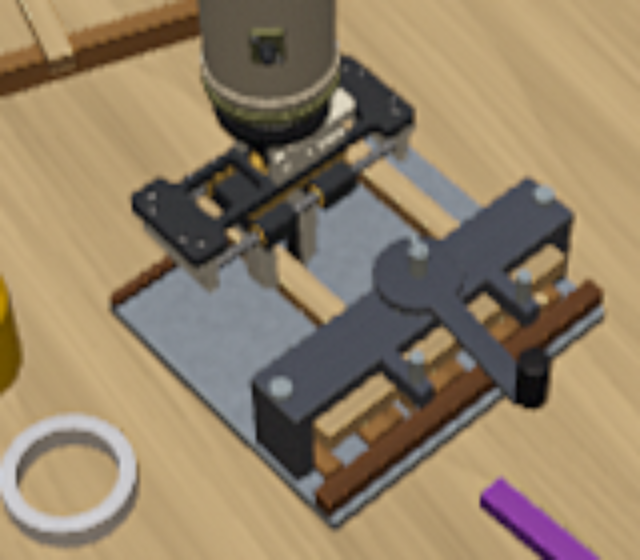

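>>> carry_out --commands '[[[-1,0,-0.05,0.1],[-2,0,0,0],[-2,0,0,0],[-2,0,0,0],[-2,0,0,0],[-2.5,0,0,0],[-2.5,0,0,0],[-2,0,-1,0],[-2,0,-3,0],[-2,0,-3,0],[0,0,-3,0],[0,0,0,0]]]'

```text
t: 27.98
tool_pos: [0.5947, -0.1122, 0.16]
orientation: [2.076, 2.346, 0.007]
force: [0.2, -0.5, -0.1]
opening: 0.0194
```

```bash
python3 - <<'E'
from h import *
p=RX((.525,-.2565),-.185,0,-.0407); go(p[0],p[1],.15,90-10.6)
a=shot('scene','s19.png'); cv2.imwrite('pics/s19z.png',cv2.resize(a[70:220,165:345,::-1],None,fx=4,fy=4,interpolation=cv2.INTER_CUBIC))
E
```

```text
t 27.98 pos [ 0.5947 -0.1122  0.16  ] head 97.0 tool shift cm [-17.35  -9.92   0.98] roll 17.6 tilt [-0.004  0.009 -1.   ] F [ 0.2 -0.5 -0.1] open 0.0194
```

View pics/s19z.png

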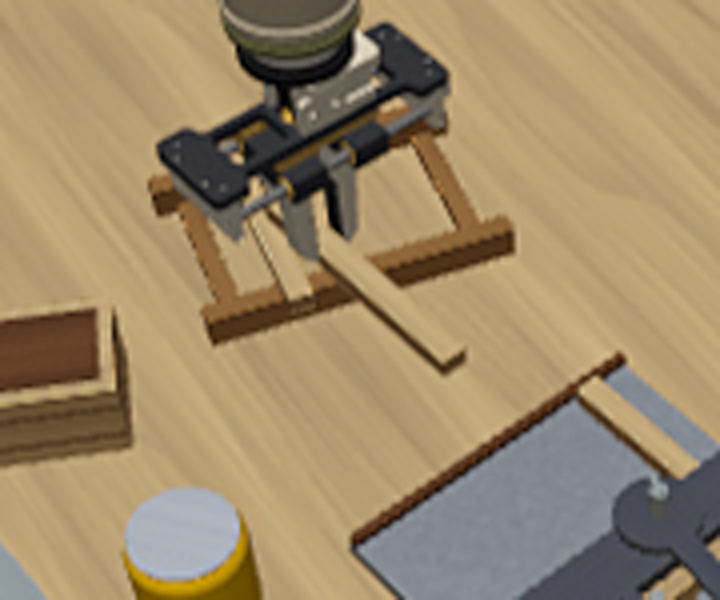

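>>> carry_out --commands '[[[-2.88,-1.65,0,0],[-2.88,-1.65,0,0],[-2.88,-1.65,0,0],[-2.88,-1.65,0,0],[-2.88,-1.65,0,0],[-2.88,-1.65,0,0],[0,0,0,5.87],[0,0,0,5.87],[0,0,0,5.87],[0,0,3,0],[0,0,3,0],[0,0,0,0],[0,0,0,0],[0,0,0,0]]]'

```text
t: 29.2
tool_pos: [0.5144, -0.2928, 0.0929]
orientation: [-2.414, -2.009, 0.0]
force: [1.1, 0.3, 0.3]
opening: 0.0194
```

```bash
python3 - <<'E'
from h import *
P=robot.camera_params('wrist');shot('wrist','w20.png'); np.save('P.npy',P,allow_pickle=True)
p=RX((.525,-.2565),-.185,0,-.0407); go(p[0],p[1],.057,90-10.6)
E
```

```text
t 29.25 pos [ 0.5152 -0.2933  0.0941] head 79.54 tool shift cm [-0.27  0.28  3.71] roll 0.14 tilt [-0.001  0.001 -1.   ] F [-0.2  0.   0.1] open 0.0195
```

View pics/w20.png

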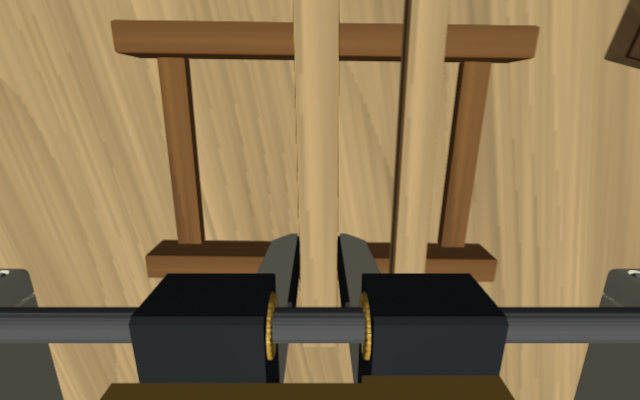

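>>> carry_out --commands '[[[-0.25,0.2,0,0.1],[0,0,2,0],[0,0,1.4,0],[0,0,0,0],[0,0,0,0]]]'

```text
t: 29.67
tool_pos: [0.5154, -0.2953, 0.058]
orientation: [-2.415, -2.006, 0.001]
force: [0.7, 0.3, -0.4]
opening: 0.0192
```

>>> carry_out --commands '[[[0,0,0.2,0],[0,0,0,0],[0,0,0,0]]]'

```text
t: 29.92
tool_pos: [0.5164, -0.2959, 0.0573]
orientation: [2.416, 2.007, 0.0]
force: [-0.4, -0.5, -0.7]
opening: 0.0197
```

>>> carry_out --commands '[[[0,0,0.15,0],[0,0,0,0],[0,0,0,0]]]'

```text
t: 30.17
tool_pos: [0.5165, -0.2961, 0.0559]
orientation: [2.416, 2.006, 0.001]
force: [0.1, -0.3, 3.7]
opening: 0.0197
```

Contact (3.7 N). Release and rise.

>>> carry_out --commands '[[[0,0,0,0],[0,0,0,0],[0,0,0,0],[0,0,-1,0],[0,0,-3,0],[0,0,-3,0],[0,0,-3,0],[0,0,-3,0],[0,0,0,-5.9],[0,0,0,-5.9],[0,0,0,-5.9],[0,0,0,0],[0,0,0,0]]]' --claw 3.2

```text
t: 31.25
tool_pos: [0.516, -0.2957, 0.1856]
orientation: [2.083, 2.352, 0.0]
force: [0.4, -0.2, -0.9]
opening: 0.032
```

```bash
python3 - <<'E'
from h import *
P=robot.camera_params('wrist');shot('wrist','w21.png');np.save('P.npy',P,allow_pickle=True)
p=press(-.081,-.04); go(p[0],p[1],.185,97.1)
E
```

```text
t 31.3 pos [ 0.516  -0.2957  0.1854] head 96.92 tool shift cm [37.64 -1.42  0.04] roll -0.18 tilt [ 0.  0. -1.] F [-0.1  0.7 -0.5] open 0.032
```

View pics/w21.png

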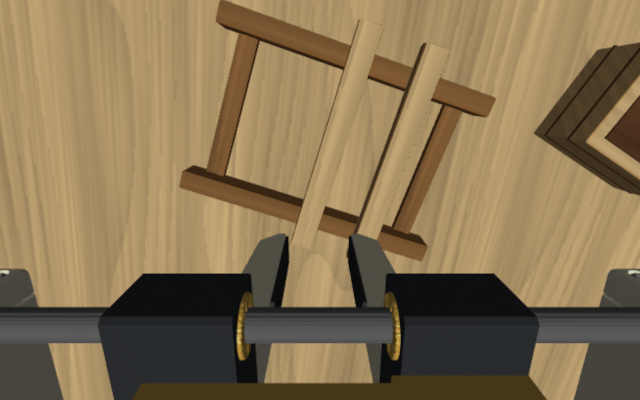

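>>> carry_out --commands '[[[3.76,-0.14,0,-0.1],[3.76,-0.14,0,0],[3.76,-0.14,0,0],[3.76,-0.14,0,0],[3.76,-0.14,0,0],[3.76,-0.14,0,0],[3.76,-0.14,0,0],[3.76,-0.14,0,0],[3.76,-0.14,0,0],[3.76,-0.14,0,0],[0,0,3,0],[0,0,3,0],[0,0,0,0],[0,0,0,0],[0,0,0,0]]]' --claw 4

```text
t: 32.55
tool_pos: [0.4554, 0.0753, 0.1264]
orientation: [2.079, 2.355, 0.001]
force: [0.1, -0.8, 0.8]
opening: 0.0404
```

```bash
python3 - <<'E'
from h import *
P=robot.camera_params('wrist');shot('wrist','w22.png'); 
p=press(-.082,-.04); go(p[0],p[1],.039,97.1)
E
```

```text
t 32.6 pos [0.4561 0.0752 0.1271] head 97.12 tool shift cm [ 0.11 -0.06  8.81] roll 0.02 tilt [-0.     0.002 -1.   ] F [0.2 0.7 0.5] open 0.0398
```

View pics/w22.png

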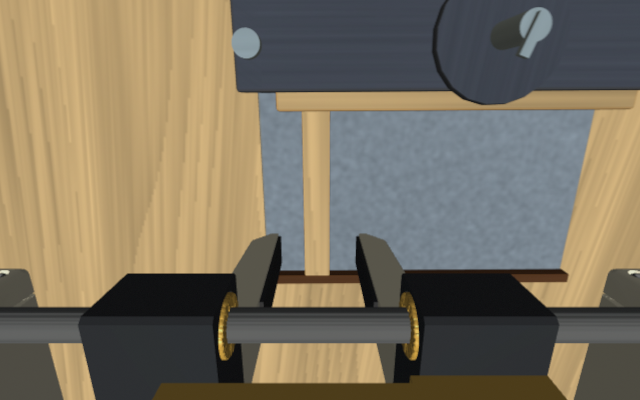

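>>> carry_out --commands '[[[0.1,-0.15,0,0],[0,0,3,0],[0,0,3,0],[0,0,1.5,0],[0,0,1.1,0],[0,0,0,0],[0,0,0,0]]]'

```text
t: 33.18
tool_pos: [0.4539, 0.0762, 0.04]
orientation: [2.078, 2.356, 0.001]
force: [0.0, -0.8, 0.1]
opening: 0.0399
```

>>> carry_out --commands '[[[0,0,0,0],[0,0,0,0],[0,0,0,0],[0,0,0,0],[0,0,0,0]]]' --claw 1 --grip_force 30

```text
t: 33.6
tool_pos: [0.4542, 0.0764, 0.0402]
orientation: [2.076, 2.356, 0.002]
force: [-1.6, -0.4, 6.7]
opening: 0.0198
```

>>> carry_out --commands '[[[0,0,-0.6,0],[0,0,-0.65,0],[0,0,0,0],[0,0,0,0]]]'

```text
t: 33.93
tool_pos: [0.4538, 0.0764, 0.0523]
orientation: [2.077, 2.356, 0.001]
force: [-0.5, -0.2, -0.0]
opening: 0.0196
```

```bash
python3 - <<'E'
from h import *
p=press(-.082,-.04); go(p[0],p[1],.051,97.1)
a=shot('scene','s23.png'); cv2.imwrite('pics/s23z.png',cv2.resize(a[70:270,165:385,::-1],None,fx=3,fy=3))
E
```

```text
t 33.93 pos [0.4538 0.0764 0.0523] head 97.22 tool shift cm [-0.05  0.18  0.13] roll 0.12 tilt [-0.     0.001 -1.   ] F [-0.5 -0.2 -0. ] open 0.0196
```

View pics/s23z.png

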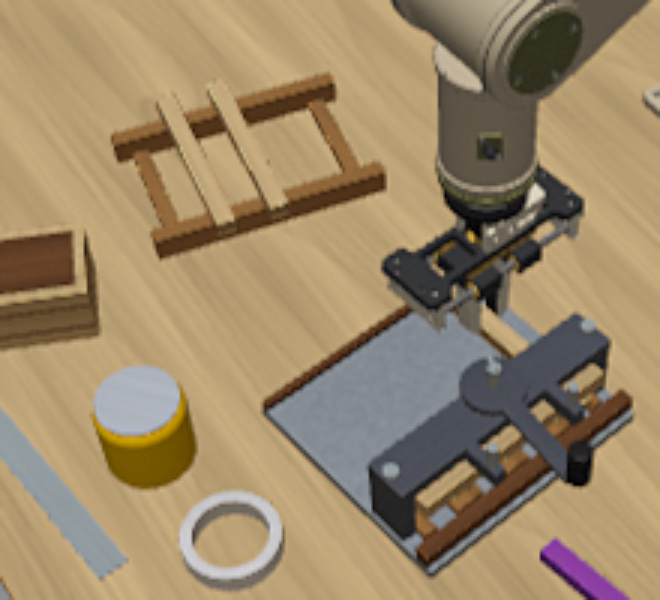

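>>> carry_out --commands '[[[-1,0,-0.05,0.1],[-2,0,0,0],[-2,0,0,0],[-2,0,0,0],[-2,0,0,0],[-2.5,0,0,0],[-2.5,0,0,0],[-2,0,-1,0],[-2,0,-3,0],[-2,0,-3,0],[0,0,-3,0],[0,0,0,0],[0,0,0,0]]]'

```text
t: 35.07
tool_pos: [0.4793, -0.1235, 0.1541]
orientation: [2.078, 2.351, 0.002]
force: [-0.2, 0.4, -0.5]
opening: 0.0196
```

```bash
python3 - <<'E'
from h import *
a=shot('scene','s24.png'); 
b=cv2.imread('pics/s13.png')[:,:,::-1]
cv2.imwrite('pics/s24z.png',np.hstack([cv2.resize(i[70:220,165:305,::-1],None,fx=2.8,fy=4,interpolation=cv2.INTER_CUBIC) for i in(b,a)]))
p=RX((.525,-.2565),-.185,-.056,-.0407); go(p[0],p[1],.15,90-10.6)
E
```

```text
t 35.12 pos [ 0.4781 -0.1227  0.1522] head 97.09 tool shift cm [-16.03  -3.57   0.22] roll 17.69 tilt [-0.     0.001 -1.   ] F [ 0.1  0.3 -0.6] open 0.0198
```

View pics/s24z.png

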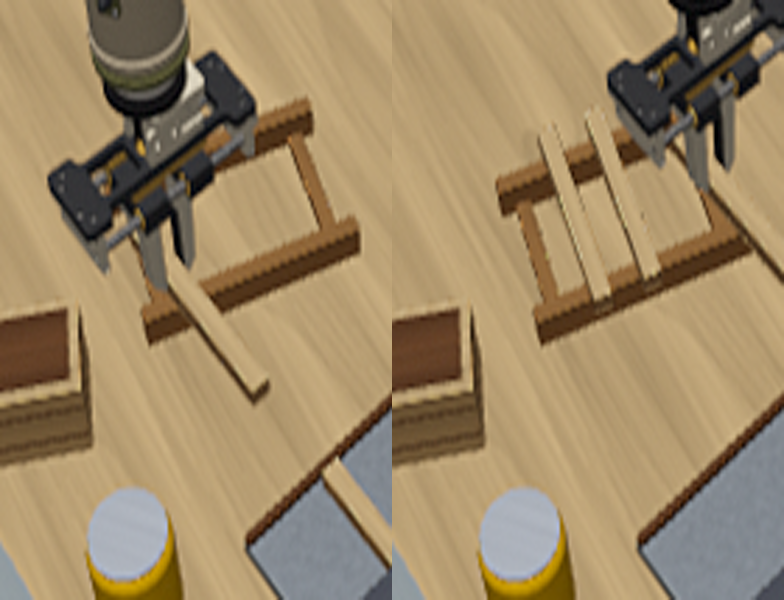

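>>> carry_out --commands '[[[-3.2,-0.7,0,0],[-3.2,-0.7,0,0],[-3.2,-0.7,0,0],[-3.2,-0.7,0,0],[-3.2,-0.7,0,0],[0,0,0,5.9],[0,0,0,5.9],[0,0,0,5.9],[0,0,3,0],[0,0,2.5,0],[0,0,0,0],[0,0,0,0],[0,0,0,0]]]'

```text
t: 36.2
tool_pos: [0.463, -0.2849, 0.0971]
orientation: [-2.415, -2.007, 0.0]
force: [0.3, -0.3, -0.4]
opening: 0.0196
```

```bash
python3 - <<'E'
from h import *
P=robot.camera_params('wrist');shot('wrist','w25.png'); 
p=RX((.525,-.2565),-.185,-.056,-.0407); go(p[0],p[1],.056,90-10.6)
E
```

```text
t 36.25 pos [ 0.4637 -0.2854  0.0981] head 79.44 tool shift cm [-0.1  -0.11  4.21] roll 0.04 tilt [-0.     0.001 -1.   ] F [ 0.7  0.6 -0.5] open 0.0196
```

View pics/w25.png

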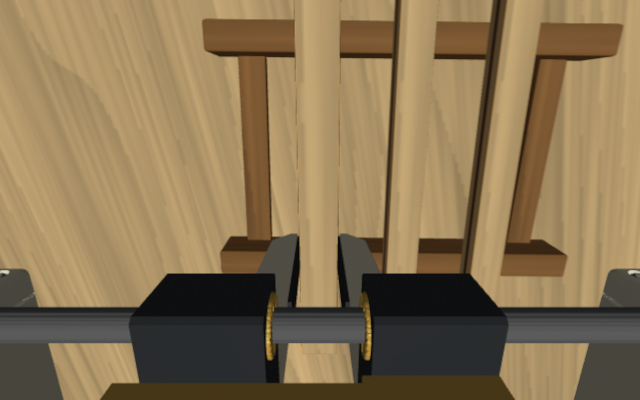

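>>> carry_out --commands '[[[-0.1,-0.1,0,0],[0,0,2.5,0],[0,0,1.4,0],[0,0,0,0],[0,0,0,0]]]'

```text
t: 36.67
tool_pos: [0.462, -0.286, 0.0586]
orientation: [-2.416, -2.007, 0.0]
force: [0.2, 0.8, -0.8]
opening: 0.0194
```

>>> carry_out --commands '[[[0,0,0.2,0],[0,0,0,0],[0,0,0,0]]]'

```text
t: 36.92
tool_pos: [0.4628, -0.2866, 0.0575]
orientation: [2.415, 2.006, 0.001]
force: [-0.4, 0.3, -0.9]
opening: 0.0197
```

>>> carry_out --commands '[[[0,0,0.15,0],[0,0,0,0],[0,0,0,0]]]'

```text
t: 37.17
tool_pos: [0.4626, -0.2863, 0.0553]
orientation: [2.416, 2.006, 0.001]
force: [0.7, -0.4, 1.0]
opening: 0.0194
```

>>> carry_out --commands '[[[0,0,0.05,0],[0,0,0,0],[0,0,0,0]]]'

```text
t: 37.42
tool_pos: [0.4626, -0.2864, 0.0552]
orientation: [2.416, 2.007, 0.0]
force: [-0.9, 1.2, 7.8]
opening: 0.0195
```

>>> carry_out --commands '[[[0,0,0,0],[0,0,0,0],[0,0,0,0],[0,0,-1,0],[0,0,-3,0],[0,0,-3,0],[0,0,-3,0],[0,0,-3,0],[-3,0,-2,0],[-3,0,0,0],[0,0,0,0],[0,0,0,0],[0,0,0,0]]]' --claw 3.2

```text
t: 38.5
tool_pos: [0.4507, -0.3444, 0.2038]
orientation: [-2.416, -2.006, -0.0]
force: [0.4, 0.8, 0.4]
opening: 0.0326
```

```bash
python3 - <<'E'
from h import *
P=robot.camera_params('wrist');shot('wrist','w26.png'); np.save('P.npy',P,allow_pickle=True)
a=shot('scene','s26.png');cv2.imwrite('pics/s26z.png',cv2.resize(a[70:270,165:385,::-1],None,fx=3,fy=3,interpolation=cv2.INTER_CUBIC))
go(.4,-.3,.2)
E
```

```text
t 38.6 pos [ 0.4509 -0.3438  0.2034] head 79.46 tool shift cm [ 3.38 -5.8   0.35] roll None tilt [ 0.001 -0.001 -1.   ] F [ 0.7 -0.9  0.1] open 0.0321
```

View pics/w26.png

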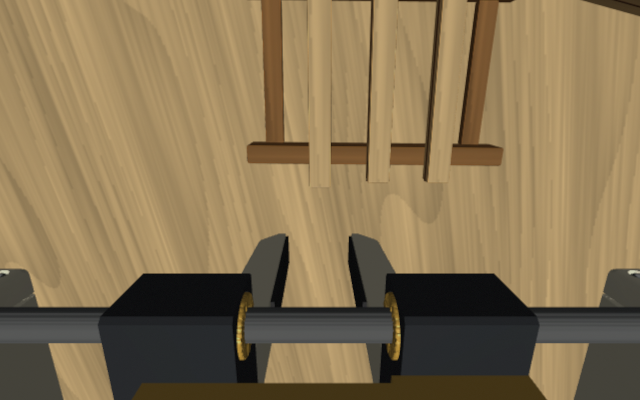

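View pics/s26z.png

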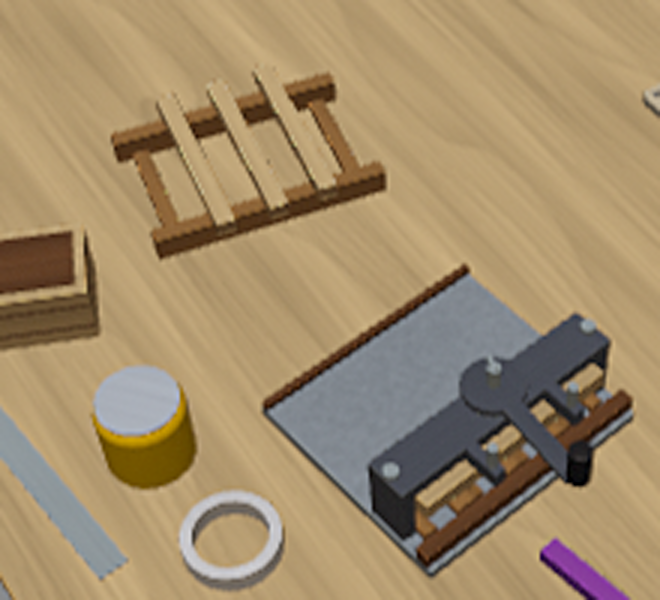

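```bash
python3 - <<'E'
from h import *
P=np.load('P.npy',allow_pickle=True).item()
o=np.array([.525,-.2565]);c,s=np.cos(-.185),np.sin(-.185)
def r(q): d=q[:2]-o; return (c*d[0]+s*d[1]).round(4),(-s*d[0]+c*d[1]).round(4)
for u,v in[(319,186),(377,181),(436,181)]: print('near end centre (want y -.1)',r(ray('wrist',u,v,.048,P)))
for u,v in[(248,162),(501,165)]: print('bearer outer (want -+.125,-.084)',r(ray('wrist',u,v,.03,P)))
# scene: rail far(+y) end midpoints & near ends
f=lambda u,v:(165+u/3,70+v/3)
for a,b in[((166,97),(226,224)),((216,85),(277,207)),((264,70),(327,192))]:
    A=ray('scene',*f(*a),.048);B=ray('scene',*f(*b),.048); print('scene rail',r((A+B)/2),np.linalg.norm(A-B).round(3),r(A),r(B))
for p in [(112,136),(332,77),(385,168),(155,240)]: print('rack',r(ray('scene',*f(*p),.03)))
E
```

```text
near end centre (want y -.1) (np.float64(-0.0557), np.float64(-0.1021))
near end centre (want y -.1) (np.float64(-0.0011), np.float64(-0.0972))
near end centre (want y -.1) (np.float64(0.0544), np.float64(-0.0972))
bearer outer (want -+.125,-.084) (np.float64(-0.1253), np.float64(-0.0825))
bearer outer (want -+.125,-.084) (np.float64(0.1231), np.float64(-0.0854))
scene rail (np.float64(0.0543), np.float64(0.0071)) 0.201 (np.float64(0.0538), np.float64(-0.0932)) (np.float64(0.0548), np.float64(0.1074))
scene rail (np.float64(-0.0003), np.float64(0.0083)) 0.196 (np.float64(-0.001), np.float64(-0.0895)) (np.float64(0.0004), np.float64(0.1061))
scene rail (np.float64(-0.0547), np.float64(0.0079)) 0.198 (np.float64(-0.0563), np.float64(-0.0912)) (np.float64(-0.0531), np.float64(0.107))
rack (np.float64(0.1209), np.float64(-0.0784))
rack (np.float64(-0.126), np.float64(-0.0702))
rack (np.float64(-0.126), np.float64(0.0826))
rack (np.float64(0.1235), np.float64(0.0825))
```

```bash
python3 -c "
from h import *
print(robot.close_job())"
```

```text
the job is handed in; nothing more can be done
None
```

The clamp bar is wound all the way up, and the three rails in the press (the place at x −28 was empty) now lie across the drying rack. I handed the job in at about 38.6 s on the robot clock, with the gripper clear of everything.

**Clamp bar:** It took six ratchet swings. The sixth stopped short of the pin, and a further test push held against about 18 N, so I took that as the screw's end stop. The scene picture shows the bar about 13.6 mm higher than at the start. One check disagreed: my rough reading of the screw's pointer gave only about 3.85 rad of turn. I judged that to be reading error, because the force and the bar height agreed with each other.

**Rails:** Each was lifted about 12 mm, drawn out over the lip and lowered until it touched the bearers.
- **Along the bearers:** the last wrist picture puts them at about −56, −1 and +54 mm.
- **Across the bearers:** the wrist view puts their middles within about 3 mm of the rack's middle. The scene camera says 7–8 mm, though its own reading of the rack is off by several mm. Both are inside the 25 mm limit.
- **Squareness:** they look parallel and lie on both bearers.

**Bystanders:** The last scene picture shows the tin, tape and box where they were before. I did not measure them again. I saw no sign of the rack being knocked or of the grip slipping.

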